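# Set the banding wheel's speed and start it

### The arm

A 6-joint arm with a two-finger parallel gripper is mounted at the origin on the work surface. World frame = base frame: x ahead of the robot, y to its left, z up, the work surface at z = 0. Lengths are in m, angles in rad, forces in N, time in s.
With the tool pointing down it reaches from about 0.35 to 0.775 m from the base axis. Payload 5.5 kg.
Tool frame: the origin (TCP) lies at the very end of the fingers, on their centre line; the grasp point (between the pads) lies 19 mm behind it; z points along the fingers, y is the direction in which the jaws open and shut (so a half turn about z gives the same grasp; the last joint's range is limited). The gripper opens to 85 mm and grips with 20 to 120 N. Pads are 22 mm wide; open, the fingers measure 114 mm over their backs; the gripper's body (76 mm by 85 mm) begins 54 mm behind the grasp point. The pads swing forward as they close: fully open they stand 13 mm farther back than shut.
Start: joints at [-1.298, 0.313, 0.046, 1.304, 0, 1.431], TCP at [0.231, -0.527, 0.206] pointing down, gripper open.
Joint ranges: [-2.76, 2.76], [-0.86, 1.69], [-1.03, 1.26], [-2.2, 2.34], [-1.47, 1.5], [-3.14, 3.14]. Speed limits (rad/s): [2.57, 2.57, 3.14, 3.14, 3.14, 3.14].

### API

Orientations are given as a unit quaternion [w, x, y, z].
In Python, from workcell import get_state, vision, workorder, silhouettes, tip_of gives the robot as it stands.
- The arm moves only by the shell command python3 -m inch 'ROWS' [FORCE]. ROWS is JSON, a list of rows, each a list of 7 numbers: the shift along the tool's x, y, z in cm, then the turn, a rotation vector about the tool's x, y, z in degrees, then the finger opening in cm, from 0 to 8.54. In form: [[dx, dy, dz, rx, ry, rz, hand], ...]. A call has 1 to 5 rows; each row shifts and turns the commanded pose from where the row before left it, along the tool's axes as they then stand; what a row does not reach is not made up. A row lasts 1/10 s, in which the tool goes at most 50 mm and 8.59 degrees, less where a joint would pass 70% of its speed; a pose out of reach is approached as far as the arm can. A call with a gripper value outside its range is refused whole. The fingers move at their own pace and stop on an object; FORCE is the grip in N (left out, the last holds). Time passes only in rows, so rows that do not move let the fingers close. It gives the time, the measured TCP pose, the force and the opening at its end, in the units of the state.
- get_state(): the state, without advancing time (a new reading comes with each control period).
- vision.read_camera(name): name is "scene" or "top" or "wrist"; returns a dict with "pixels" (480x640x3 uint8, red, green, blue), "depth" (480x640 float32, m along the optical axis (not along the pixel's ray), 0 where there is no reading), "mtx" (3x3 intrinsics, pixels), "k1" (the pictures are not rectified: a ray, as slopes to the right and down, at radius r is drawn at 1 + k1 r^2 times it, then the intrinsics apply), "T" (4x4, takes a point from camera to world coordinates); the wrist camera has in their place "tool_from_camera" (4x4, takes a point from camera to tool coordinates, whose origin is the TCP and whose axes are the flange's). Camera axes: x right, y up, looking along -z (the intrinsics and any distortion apply to the point x, -y, -z); pixel columns grow to the right and rows downward; lengths in m; the calibration is good to about 2 mm. A picture is of the moment at which its call begins: read the wrist's pose just before it.
- workorder.hand_in(): hands the job in, once; it reports no verdict.
Trained networks look in a picture, given as the dict that the camera call returned (one of the last four; its "shot" number tells which), for a name from the list of things; names that differ only in an ending like _2 or _b are one class to them, and where a whole thing is asked for, a point or a joint stands for the part that bears it (a point fixed in the world has none). Each returns a list of dicts, best first, with "confidence" (0 to 1); they miss things now and then, are a little off and sometimes report something else, mostly with a low value. They report only what shows in the picture. A call takes as long as a camera call.
- silhouettes(picture, label): "mask" (480x640 bool, what is visible of it) and "location" ([column, row] in pixels, amid what is visible of it).
- tip_of(picture, label): "location" ([column, row] in pixels: a listed point, or the origin of a listed thing).
The state is a dict: "clock": time; "joint_pos": joint angles; "qvel": joint speeds; "tau": joint torques, N m; "tcp_pos": TCP position; "orientation": TCP orientation; "wrist_force": force on the tool from outside, world axes, zero at the start; "ft_torque": the same for the moment, N m; "finger_gap": finger opening in m.
Only numpy, scipy, OpenCV 4.12 (cv2) and the standard library are available. Lean on these libraries where they do the work, as an engineer would, in place of code of your own. Each camera call takes 0.05 s, during which the arm holds its last target.

### The job

Set the pottery banding wheel to speed five and then start it: with a fingertip push the selector lever clockwise, click by click, to the fifth bar mark counted from the round off mark, without overshooting towards the sixth and without gripping or forcing the lever. Once it rests there, press the round start button fully down and let it come back up. Do not press the button before the speed is set, and leave the bowl, mug, jar and brush where they are.

Things in the scene. Friction and masses are not known exactly. Their poses are not given: they have to be found in the camera images.
- unit: Grey bench banding wheel, fixed: a box 220 (its x) by 360 (its y) by 70 mm high, origin at the centre of its underside, z up. A metal turntable (diameter 160 mm, top 95 mm above the table) stands at unit (0, -90) mm. The +y half is the flat black control deck (top at 70 mm): selector at unit (-20, 90) mm, start button at unit (75, 60) mm.
- selector_axis (a point): Point on the selector's vertical turning axis, at the deck's top. White marks lie flat on the deck, 60 mm from it: a round dot for off, then bars for speeds 1 to 7, clockwise seen from above, 30 degrees apart. Off lies 225 degrees anticlockwise from the unit's +x, speed 5 lies 75 degrees anticlockwise from it.
- selector_tip (a point): Outer end of the selector's lever, 49 mm from the axis, 21 mm above the deck: axis to tip is the way the lever points. The selector is a white plastic hub (radius 19 mm, up to 35 mm above the deck) with one radial lever 10 mm wide that ends 49 mm from the axis and spans 9 to 33 mm above the deck; the black line on it points to the mark.
- selector (a joint): Angle in rad: 0 at off, grows clockwise seen from above, 0.5236 per speed (speed 5: 2.618); stops just outside off and speed 7. Starts at off, 1 or 2. A spring detent holds it at each mark: moving it off takes about 0.1 N m (2 to 3 N at 38 mm from the axis); past half-way to the next mark it snaps on to that mark by itself, ahead of the finger, and stays.
- start_top (a point): Centre of the top of the round start button (bare metal, radius 16 mm, in a dark round housing on the deck). It moves with the button.
- start (a joint): Travel of the start button in m: 0 up, 0.006 fully down; a spring returns it; fully down takes 5 N.
- bowl: Terracotta bowl, rim radius 55 mm, 55 mm high, loose on the turntable. Origin at the centre of its underside. Leave alone.
- mug: Terracotta mug, radius 40 mm, 90 mm high, loose on the table beyond the unit's +y end. Origin at the centre of its underside. Leave alone.
- jar: Closed jar, radius 30 mm, 75 mm high, loose on the table on the unit's +x side. Origin at the centre of its underside. Leave alone.
- brush: Brush, 200 mm long, lying on the table on the unit's +x side. Origin under its middle. Leave alone.

How it is judged:
On the way, in this order (a step that is already met when the one before it is completed fails the run):
1. the selector rests at speed 5 (value of joint selector between 2.5 and 2.74 rad), for 0.3 s.
2. the start button is pressed fully down (value of joint start above 0.0048 m), for 0.05 s.
At the end, for the whole second after the job is handed in: the selector rests at speed 5 (2.618 rad within 0.12), the start button has been pressed at least 4.8 mm after that and is up again (under 2 mm), and bowl, mug, jar and brush are within 20 mm of where they stood (all of step 1 and velocity of joint selector between -0.1 and 0.1 rad/s and value of joint start below 0.002 m and distance of each of bowl, mug, jar, brush from where it was at the start of the episode below 0.02 m); the robot touches nothing.
It fails at once if the selector overshoots towards speed 6 (beyond half-way, 2.93 rad) (value of joint selector above 2.93 rad).
It fails at once if the start button is pressed (over 3 mm) while the selector is not at speed 5 (value of joint start above 0.003 m and (value of joint selector below 2.45 rad or value of joint selector above 2.79 rad)).
It fails at once if the selector is squeezed or forced (over 25 N from the fingers) (contact force between the fingers and selector above 25 N).
It fails at once if bowl, mug, jar or brush is moved or lifted by over 20 mm (distance of any of bowl, mug, jar, brush from where it was at the start of the episode above 0.02 m).
It also fails if it takes over 45 s, if anything falls off the work surface, if the arm or the gripper's body presses on something with over 40 N, if the wrist force passes 120 N, or if a joint passes its speed limit or range.

## Working session

There is one attempt and no reset: what is moved stays moved. The work goes in short steps, Python scripts to look and compute and a shell command to move; the robot and the scene stay as the last step left them, time stands still between calls to the robot, and variables do not carry over. Pictures are saved under pics/ and viewed, and the job is handed in when it is done.

```bash
ls; mkdir -p pics; cat > h.py <<'E'
import numpy as np, cv2
from workcell import get_state, vision, workorder, silhouettes, tip_of
from scipy.spatial.transform import Rotation as R
def q2R(q): return R.from_quat([q[1],q[2],q[3],q[0]]).as_matrix()
def camT(p,st=None):
    if 'T' in p: return np.array(p['T'])
    st=st or get_state(); T=np.eye(4);T[:3,:3]=q2R(st['orientation']);T[:3,3]=st['tcp_pos']
    return T@np.array(p['tool_from_camera'])
def ray(p,uv,T):
    K=np.array(p['mtx']);k=float(p['k1'])
    d=np.array([(uv[0]-K[0,2])/K[0,0],(uv[1]-K[1,2])/K[1,1]]);s=d.copy()
    for _ in range(20): s=d/(1+k*(s@s))
    v=np.array([s[0],-s[1],-1.0]); return T[:3,3],T[:3,:3]@v
def atz(p,uv,z,T):
    o,v=ray(p,uv,T); return o+v*(z-o[2])/v[2]
def atdepth(p,uv,T):
    o,v=ray(p,uv,T); c,r=int(round(uv[0])),int(round(uv[1]))
    w=p['depth'][max(0,r-1):r+2,max(0,c-1):c+2]; w=w[w>0]
    return o+v*np.median(w) if len(w) else None
def proj(p,X,T):
    c=np.linalg.inv(T)@np.append(X,1); s=np.array([c[0]/-c[2],-c[1]/-c[2]]); s=s*(1+float(p['k1'])*(s@s))
    K=np.array(p['mtx']); return np.array([K[0,0]*s[0]+K[0,2],K[1,1]*s[1]+K[1,2]])
def save(p,n): cv2.imwrite('pics/'+n+'.png',cv2.cvtColor(p['pixels'],cv2.COLOR_RGB2BGR))
E
python3 - <<'E'
from h import *
np.set_printoptions(precision=4,suppress=True)
st=get_state();print(st['clock'],st['tcp_pos'],st['orientation'],st['finger_gap'])
for n in ['top','scene']:
    p=vision.read_camera(n);save(p,n+'0');T=camT(p)
    print(n,T[:3,3])
    for l in ['unit','selector_axis','selector_tip','start_top','bowl','mug','jar','brush']:
        r=tip_of(p,l)[:1]
        for x in r: print(l,x['confidence'],x['location'],atdepth(p,x['location'],T))
E
```

```text
pics
0.0 [ 0.2305 -0.5262  0.2047] [-0.0009  0.9788  0.2049 -0.0001] 0.08527392623220392
top [0.5044 0.0767 0.8928]
unit 0.92 [380.4, 287.1] [ 0.5444 -0.0174  0.069 ]
selector_axis 0.7 [336.9, 279.4] [0.554  0.0587 0.1045]
selector_tip 0.72 [320.2, 303.7] [0.5139 0.0858 0.0707]
start_top 0.81 [370.5, 229.9] [0.6403 0.0027 0.0917]
mug 0.65 [240.3, 250.2] [0.6108 0.239  0.0062]
jar 0.79 [481.0, 212.0] [ 0.682  -0.1988  0.0648]
brush 0.57 [360.2, 175.3] [0.7572 0.0162 0.0188]
scene [0.9679 0.5115 0.798 ]
unit 0.76 [309.2, 215.9] [0.5914 0.0205 0.0721]
selector_axis 0.77 [339.6, 220.9] [0.5673 0.0746 0.0905]
selector_tip 0.72 [336.0, 220.7] [0.5705 0.0689 0.0881]
start_top 0.57 [197.1, 192.6] [ 0.7046 -0.1923  0.0318]
bowl 0.7 [292.5, 147.6] [ 0.5447 -0.087   0.132 ]
mug 0.94 [386.7, 327.9] [0.6389 0.2716 0.0733]
jar 0.89 [193.4, 193.3] [ 0.7115 -0.1946  0.0326]
brush 0.87 [231.3, 284.0] [0.7658 0.0219 0.0199]
```

View pics/top0.png

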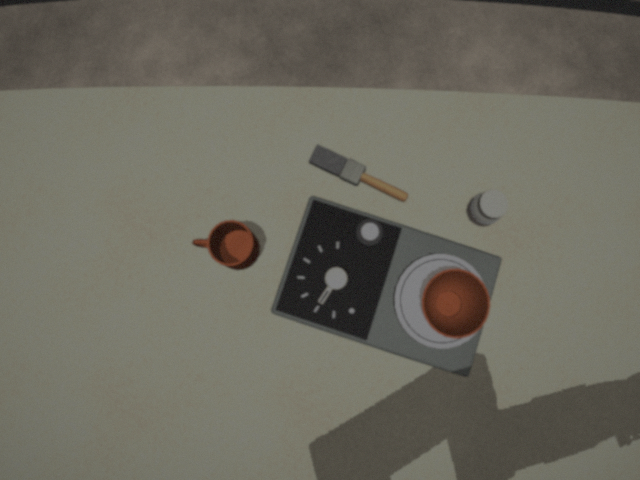

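View pics/scene0.png

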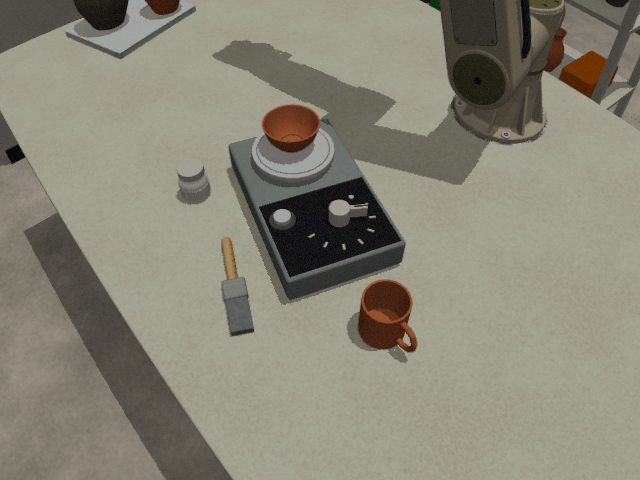

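Top view: lever points to lower-left (320,304) from hub (336,279). The off dot is at (351,311) and bars run clockwise: 1 (333,314), 2 (317,309), … 5 (306,260), 7 (337,245). The lever is at speed 2. Next I'll fit the unit pose from the marks.

```bash
cat > fit.py <<'E'
from h import *
from scipy.optimize import least_squares
np.set_printoptions(precision=4,suppress=True)
res=[]
p=vision.read_camera('top');T=camT(p)
g=cv2.cvtColor(p['pixels'],cv2.COLOR_RGB2GRAY)
cv2.imwrite('pics/top_zoom.png',cv2.resize(cv2.cvtColor(p['pixels'],cv2.COLOR_RGB2BGR)[190:330,265:405],None,fx=4,fy=4,interpolation=cv2.INTER_CUBIC))
guess=[(351,311),(333,314),(317,309),(304,295),(300,277),(306,260),(320,248),(337,245)]
P=[]
for u in guess:
    u=np.array(u)
    c,r=u; w=g[r-6:r+7,c-6:c+7].astype(float); w=np.clip(w-70,0,None)
    yy,xx=np.mgrid[-6:7,-6:7]; P.append([c+(w*xx).sum()/w.sum(),r+(w*yy).sum()/w.sum()])
P=np.array(P);print(P)
W=np.array([atz(p,u,0.07,T)[:2] for u in P])
ang=np.radians(225-30*np.arange(8))
def f(x): return (W-(x[:2]+0.06*np.c_[np.cos(ang+x[2]),np.sin(ang+x[2])])).ravel()
s=least_squares(f,[0.55,0.06,-0.3],loss='soft_l1',f_scale=0.002)
print(s.x,np.degrees(s.x[2]));print(f(s.x).reshape(-1,2)*1000)
A=s.x[:2];th=s.x[2];c,sn=np.cos(th),np.sin(th);Ru=np.array([[c,-sn],[sn,c]])
print('unit',A-Ru@[-.02,.09],'button',A+Ru@[.095,-.03])
r=tip_of(p,'start_top');
for x in r: print(x, atz(p,x['location'],0.09,T))
r=tip_of(p,'selector_tip')
for x in r:
    t=atz(p,x['location'],0.091,T);d=t[:2]-A;print(x,t,np.linalg.norm(d),225-np.degrees(np.arctan2(d[1],d[0])-th)%360)
E
python3 fit.py
```

```text
[[351.2245 310.3313]
 [333.297  314.0406]
 [316.6812 307.7842]
 [304.1174 294.7384]
 [300.7256 276.9938]
 [306.3631 260.0467]
 [319.6688 248.2442]
 [337.1014 244.6932]]
[ 0.5568  0.0606 -0.2959] -16.951241960820013
[[-0.1883  0.0363]
 [-0.1089  0.3359]
 [ 0.854  -0.7211]
 [-0.0656  0.189 ]
 [ 0.0419 -0.1339]
 [-0.0692 -0.0112]
 [-0.1406  0.1074]
 [-0.2582  0.1607]]
unit [ 0.5497 -0.0313] button [0.6389 0.0042]
{'location': [372.3, 228.5], 'confidence': 0.85} [ 0.643  -0.0005  0.09  ]
{'location': [319.4, 306.8], 'confidence': 0.58} [0.5084 0.0868 0.091 ] 0.05499863092103739 56.442895917319504
{'location': [383.5, 289.4], 'confidence': 0.5} [ 0.5396 -0.0201  0.091 ] 0.08255604917228423 -49.92078110867561
```

```bash
python3 - <<'E'
from h import *
p=vision.read_camera('scene');T=camT(p)
for l in ['start_top','selector_axis','selector_tip']:
    for x in tip_of(p,l): print(l,x['confidence'],x['location'],atdepth(p,x['location'],T))
print(atdepth(p,(283,216),T),atdepth(p,(340,206),T))
st=get_state();print(st['clock']);print(q2R(st['orientation']))
E
```

```text
start_top 0.67 [282.0, 211.8] [ 0.63355485 -0.00205025  0.09347815]
selector_axis 0.94 [335.1, 221.2] [0.57179031 0.06807154 0.08704691]
selector_tip 0.86 [365.1, 207.4] [0.52036205 0.08675541 0.10310964]
[0.63817812 0.00716051 0.09405445] [0.55369215 0.05888039 0.10572545]
1.25
[[ 9.16021534e-01  4.01129092e-01  3.81980297e-05]
 [ 4.01129094e-01 -9.16021529e-01 -8.82919083e-05]
 [-4.26235496e-07  9.61996303e-05 -9.99999995e-01]]
```

View pics/top_zoom.png

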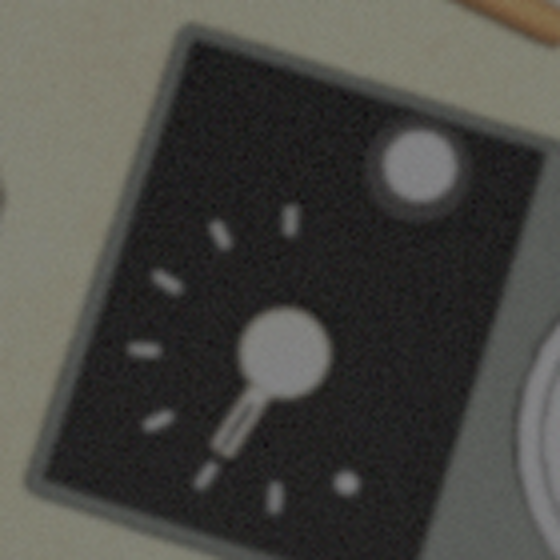

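```bash
python3 -m inch '[[2,-1.8,0,0,0,0,0],[3.5,-3,0,0,0,0,0],[3.5,-3,0,0,0,0,0],[3.5,-3,0,0,0,0,0],[3.5,-3,0,0,0,0,0]]' 20; python3 -m inch '[[3.5,-3,0,0,0,0,0],[3.5,-3,0,0,0,0,0],[3.5,-3,0,0,0,0,0],[3.5,-3,0,0,0,0,0],[3.5,-3,0,0,0,0,0]]'
```

```text
clock: 1.75
tcp_pos: [0.3223, -0.3346, 0.2057]
orientation: [0.0, 0.979, 0.205, 0.0]
wrist_force: [0.4, -0.3, 0.8]
finger_gap: 0.0118
clock: 2.25
tcp_pos: [0.4226, -0.1268, 0.2059]
orientation: [0.0, 0.979, 0.205, 0.0]
wrist_force: [1.3, -0.6, 0.1]
finger_gap: 0.0
```

```bash
python3 -m inch '[[3.5,-3,0,0,0,0,0],[3.5,-3,0,0,0,0,0],[3.5,-3,0,0,0,0,0],[2,-1.7,0,0,0,0,0],[0,0,0,0,0,-8,0]]'; python3 -m inch '[[0,0,0,0,0,-8.5,0],[0,0,0,0,0,-8.5,0],[0,0,0,0,0,-8.5,0],[0,0,0,0,0,-8.5,0],[0,0,0,0,0,-8.5,0]]';python3 -m inch '[[0,0,0,0,0,-8.5,0],[0,0,0,0,0,-8.5,0],[0,0,0,0,0,-8.5,0],[0,0,0,0,0,-8.5,0],[0,0,0,0,0,-8.5,0]]'; python3 -m inch '[[0,0,0,0,0,-8.5,0],[0,0,0,0,0,-8.5,0],[0,0,0,0,0,-8.5,0],[0,0,0,0,0,-5.9,0],[0,0,0,0,0,0,0]]'
cat > w.py <<'E'
from h import *
import sys
np.set_printoptions(precision=4,suppress=True)
A=np.array([0.5568,0.0606]);th=-0.2959
st=get_state();M=q2R(st['orientation']);t=np.array(st['tcp_pos'])
print(st['clock'],t,'yaw',np.degrees(np.arctan2(M[1,0],M[0,0])),'F',st['wrist_force'],'gap',st['finger_gap'])
d=t[:2]-A;print('rel axis r',np.linalg.norm(d),'dial angle of tcp (deg,60=spd2)',(225-np.degrees(np.arctan2(d[1],d[0])-th))%360)
if len(sys.argv)>3:
    g=np.array([float(v) for v in sys.argv[1:4]]);print('tool shift cm',M.T@(g-t)*100)
E
python3 w.py 0.5077 0.0535 0.206
```

```text
clock: 2.75
tcp_pos: [0.4948, 0.0227, 0.2055]
orientation: [-0.0, 0.961, 0.276, 0.0]
wrist_force: [-0.6, -0.9, 0.1]
finger_gap: -0.0002
clock: 3.25
tcp_pos: [0.4936, 0.0197, 0.2056]
orientation: [0.0, 0.796, 0.605, 0.0]
wrist_force: [-0.1, -0.4, 1.5]
finger_gap: -0.0002
clock: 3.75
tcp_pos: [0.4936, 0.0196, 0.2056]
orientation: [0.0, 0.522, 0.853, -0.0]
wrist_force: [0.2, 0.4, -0.3]
finger_gap: -0.0001
clock: 4.25
tcp_pos: [0.4936, 0.0196, 0.2056]
orientation: [0.0, 0.275, 0.961, -0.0]
wrist_force: [-0.5, -0.2, 0.6]
finger_gap: 0.0004
4.25 [0.4936 0.0196 0.2056] yaw 148.06396453545955 F [-0.4781 -0.1808  0.634 ] gap 0.0003506727195510955
rel axis r 0.07533751577580833 dial angle of tcp (deg,60=spd2) 355.08566430864573
tool shift cm [ 0.595   3.6224 -0.0355]
```

```bash
python3 -m inch '[[0.3,1.8,1.5,0,0,0,0],[0.3,1.8,2.5,0,0,0,0],[0,0,2.5,0,0,0,0],[0,0,1.5,0,0,0,0],[0,0,0,0,0,0,0]]'; python3 w.py 0.5077 0.0535 0.08; python3 - <<'E'
from h import *
p=vision.read_camera('wrist');T=camT(p);save(p,'w1')
A=np.array([0.5568,0.0606]);a=np.radians(148.05)
for q in ([*A,.105],[A[0]+.049*np.cos(a),A[1]+.049*np.sin(a),.103],[*get_state()['tcp_pos']]): print(proj(p,np.array(q),T))
for l in ['selector_tip','start_top','selector_axis']:
    for x in tip_of(p,l)[:1]: print(l,x['confidence'],x['location'],atdepth(p,x['location'],T))
E
```

```text
clock: 4.75
tcp_pos: [0.5056, 0.0536, 0.1233]
orientation: [-0.002, 0.276, 0.961, -0.001]
wrist_force: [-0.8, 0.4, 0.4]
finger_gap: -0.0001
4.75 [0.5056 0.0536 0.1233] yaw 147.93553765725576 F [-0.8156  0.4075  0.4063] gap -0.00011135116220194793
rel axis r 0.051642625414058244 dial angle of tcp (deg,60=spd2) 20.239721196263645
tool shift cm [-0.1967  0.1123  4.3314]
[381.22031089 322.63693545]
[384.4048854  235.01724164]
[320.62685183 269.20305931]
selector_tip 0.62 [385.4, 237.1] [0.518523   0.08630609 0.09692167]
selector_axis 0.76 [375.9, 301.3] [0.54334369 0.06472591 0.10681552]
```

View pics/w1.png

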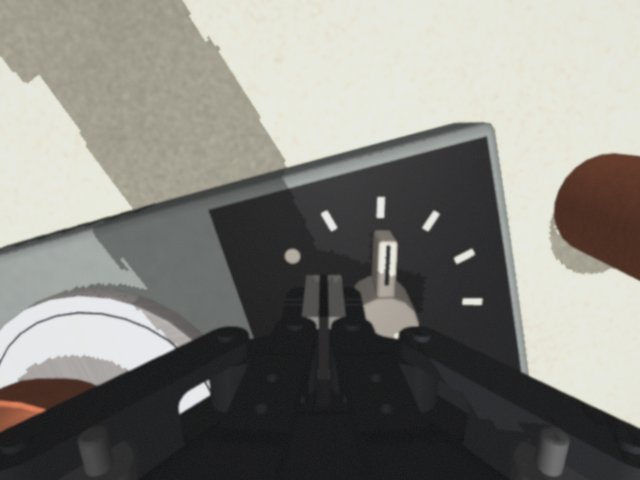

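Wrist view: the lever (385,262) points at bar 2 (380,207). The closed fingertips (322,295) are on its off side, clear of it. Descending.

```bash
python3 -m inch '[[-0.2,0,1.5,0,0,0,0],[0,0,1.5,0,0,0,0],[0,0,1.2,0,0,0,0],[0,0,0,0,0,0,0]]'; python3 w.py 0.5077 0.0535 0.08
```

```text
clock: 5.35
tcp_pos: [0.5084, 0.0522, 0.0827]
orientation: [-0.001, 0.275, 0.961, -0.0]
wrist_force: [-0.9, -0.0, 0.4]
finger_gap: -0.0
5.35 [0.5084 0.0522 0.0827] yaw 148.02069584640324 F [-0.8815 -0.0095  0.3598] gap -1.0581700555665884e-05
rel axis r 0.04910036997112792 dial angle of tcp (deg,60=spd2) 18.21334639292604
tool shift cm [0.1288 0.0711 0.2721]
```

```bash
python3 -m inch '[[0.1,0.4,0.1,0,0,0,0],[0,0.4,0.1,0,0,0,0],[0,0,0,0,0,0,0]]'; python3 w.py; python3 -m inch '[[0,0.2,0,0,0,0,0],[0,0.2,0,0,0,0,0],[0,0,0,0,0,0,0]]'; python3 w.py
```

```text
clock: 5.65
tcp_pos: [0.5135, 0.0601, 0.0822]
orientation: [0.001, 0.275, 0.961, 0.0]
wrist_force: [-0.1, -0.5, 0.4]
finger_gap: -0.0
5.65 [0.5135 0.0601 0.0822] yaw 148.08392431473072 F [-0.1436 -0.5368  0.4482] gap -2.970232258232251e-05
rel axis r 0.043286800110170325 dial angle of tcp (deg,60=spd2) 27.31984701360841
clock: 5.95
tcp_pos: [0.515, 0.0632, 0.0817]
orientation: [0.0, 0.275, 0.961, 0.0]
wrist_force: [-0.1, 0.2, 1.3]
finger_gap: -0.0002
5.95 [0.515  0.0632 0.0817] yaw 148.06555713231634 F [-0.0963  0.2482  1.301 ] gap -0.00019369205017499665
rel axis r 0.0418790692652806 dial angle of tcp (deg,60=spd2) 31.562840078426348
```

```bash
python3 -m inch '[[0,0.2,0,0,0,0,0],[0,0.1,0,0,0,0,0],[0,0,0,0,0,0,0]]'; python3 w.py; python3 -m inch '[[0,0.2,0,0,0,0,0],[0,0.1,0,0,0,0,0],[0,0,0,0,0,0,0]]'; python3 w.py
```

```text
clock: 6.25
tcp_pos: [0.5164, 0.0656, 0.0815]
orientation: [0.0, 0.275, 0.961, -0.0]
wrist_force: [-0.1, -0.1, -0.1]
finger_gap: 0.0004
6.25 [0.5164 0.0656 0.0815] yaw 148.05648916504262 F [-0.0783 -0.0722 -0.0655] gap 0.0003984821734229066
rel axis r 0.04072787034179781 dial angle of tcp (deg,60=spd2) 35.127086591017445
clock: 6.55
tcp_pos: [0.518, 0.0682, 0.0816]
orientation: [0.0, 0.275, 0.961, -0.0]
wrist_force: [0.5, 0.2, -0.8]
finger_gap: -0.0004
6.55 [0.518  0.0682 0.0816] yaw 148.05760809034732 F [ 0.4689  0.205  -0.7576] gap -0.00042348313872000385
rel axis r 0.03951430205663193 dial angle of tcp (deg,60=spd2) 39.064007688100844
```

```bash
python3 -m inch '[[0,0.1,0,0,0,0,0],[0,0.1,0,0,0,0,0],[0,0,0,0,0,0,0]]'; python3 w.py; python3 -m inch '[[0,0.1,0,0,0,0,0],[0,0.1,0,0,0,0,0],[0,0,0,0,0,0,0]]'; python3 w.py; python3 -c "
from h import *
p=vision.read_camera('wrist');save(p,'w2')"
```

```text
clock: 6.85
tcp_pos: [0.5191, 0.0698, 0.0816]
orientation: [0.0, 0.275, 0.961, -0.0]
wrist_force: [0.3, -0.5, 0.3]
finger_gap: -0.0003
6.85 [0.5191 0.0698 0.0816] yaw 148.05672165737616 F [ 0.3366 -0.4773  0.3481] gap -0.000306101834268164
rel axis r 0.03885307779206416 dial angle of tcp (deg,60=spd2) 41.81408939180122
clock: 7.15
tcp_pos: [0.5201, 0.0716, 0.0816]
orientation: [0.0, 0.275, 0.961, -0.0]
wrist_force: [0.3, 0.0, 0.3]
finger_gap: 0.0001
7.15 [0.5201 0.0716 0.0816] yaw 148.05711202571766 F [0.2722 0.0049 0.3437] gap 9.028657700936956e-05
rel axis r 0.03828931238901469 dial angle of tcp (deg,60=spd2) 44.67175881740252
```

View pics/w2.png

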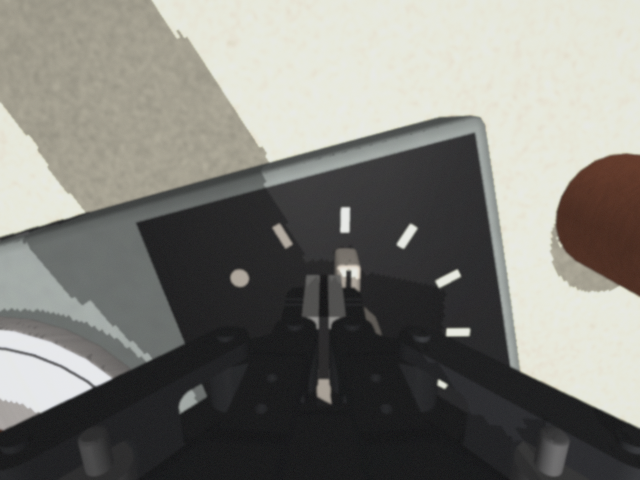

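Wrist view: the fingertip (322,295) is nearly touching the lever (347,270), which is still at bar 2 (345,220). I'll push on in small steps.

```bash
python3 -m inch '[[0,0.2,0,0,0,0,0],[0,0.1,0,0,0,0,0],[0,0,0,0,0,0,0]]'; python3 w.py;  python3 -m inch '[[0.1,0.26,0,0,0,4,0],[0.1,0.26,0,0,0,4,0],[0,0,0,0,0,0,0]]'; python3 w.py
```

```text
clock: 7.5
tcp_pos: [0.5217, 0.0741, 0.0816]
orientation: [0.0, 0.275, 0.961, -0.0]
wrist_force: [-0.5, 0.6, -0.7]
finger_gap: -0.0002
7.5 [0.5217 0.0741 0.0816] yaw 148.0606948852656 F [-0.504   0.6097 -0.6657] gap -0.00021128640786262097
rel axis r 0.03758126396026772 dial angle of tcp (deg,60=spd2) 49.14543104019839
clock: 7.8
tcp_pos: [0.5229, 0.0797, 0.0816]
orientation: [0.0, 0.342, 0.94, -0.0]
wrist_force: [-0.8, 0.0, -0.0]
finger_gap: -0.0001
7.8 [0.5229 0.0797 0.0816] yaw 140.06329690795008 F [-0.76    0.0275 -0.0143] gap -0.00011606588404648164
rel axis r 0.03887334867240683 dial angle of tcp (deg,60=spd2) 57.408079347535335
```

```bash
python3 -c "
from h import *
p=vision.read_camera('wrist');save(p,'w3')
p=vision.read_camera('scene')
cv2.imwrite('pics/s3.png',cv2.resize(cv2.cvtColor(p['pixels'],cv2.COLOR_RGB2BGR)[150:300,230:430],None,fx=4,fy=4,interpolation=cv2.INTER_CUBIC))"
```

```text
(no output)
```

View pics/w3.png

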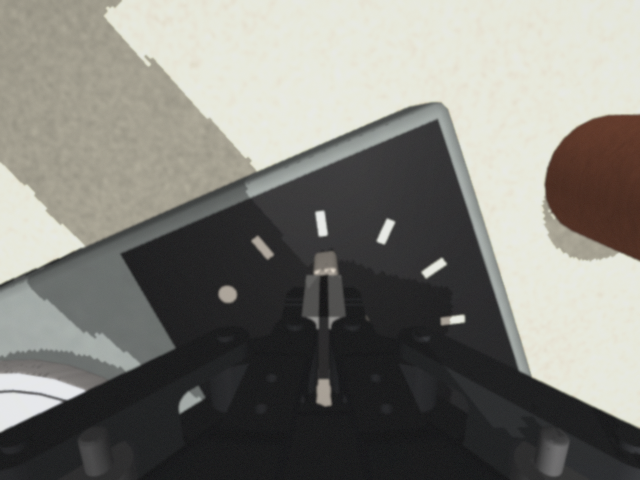

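View pics/s3.png

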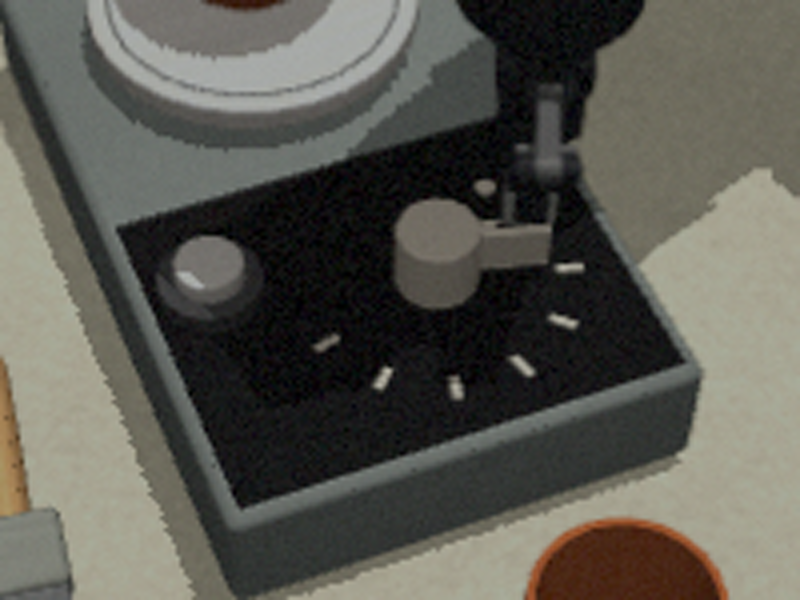

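```bash
cat > ov.py <<'E'
from h import *
import sys
n=sys.argv[1]; cam=sys.argv[2]; angs=[float(a) for a in sys.argv[3:]]
p=vision.read_camera(cam);T=camT(p)
A=np.array([0.5568,0.0606]);th=-0.2959
im=cv2.cvtColor(p['pixels'],cv2.COLOR_RGB2BGR); im=cv2.resize(im,None,fx=4,fy=4,interpolation=cv2.INTER_CUBIC)
P=lambda X:tuple(int(v*4+2) for v in proj(p,np.array(X),T))
for i in range(8):
    a=np.radians(225-30*i)+th; cv2.circle(im,P([A[0]+.06*np.cos(a),A[1]+.06*np.sin(a),.07]),6,(0,255,0),1)
for g,c in zip(angs,[(0,0,255),(255,0,0),(0,255,255)]):
    a=np.radians(225-g)+th;u=np.array([np.cos(a),np.sin(a)]);v=np.array([-u[1],u[0]])
    for z in(.079,.103):
        q=[A+u*r+v*s for r,s in((.019,.005),(.049,.005),(.049,-.005),(.019,-.005))]
        cv2.polylines(im,[np.array([P([*k,z]) for k in q])],True,c,1)
t=get_state()['tcp_pos'];cv2.drawMarker(im,P(t),(255,0,255),0,20,1)
c=P([*A,.09]); x0=max(0,min(c[0]-400,im.shape[1]-800));y0=max(0,min(c[1]-400,im.shape[0]-600))
cv2.imwrite('pics/'+n+'.png',im[y0:y0+600,x0:x0+800])
E
python3 ov.py o1 wrist 60 75 90; python3 ov.py o2 scene 60 75 90;python3 ov.py o3 top 60 75 90
```

```text
(no output)
```

View pics/o1.png

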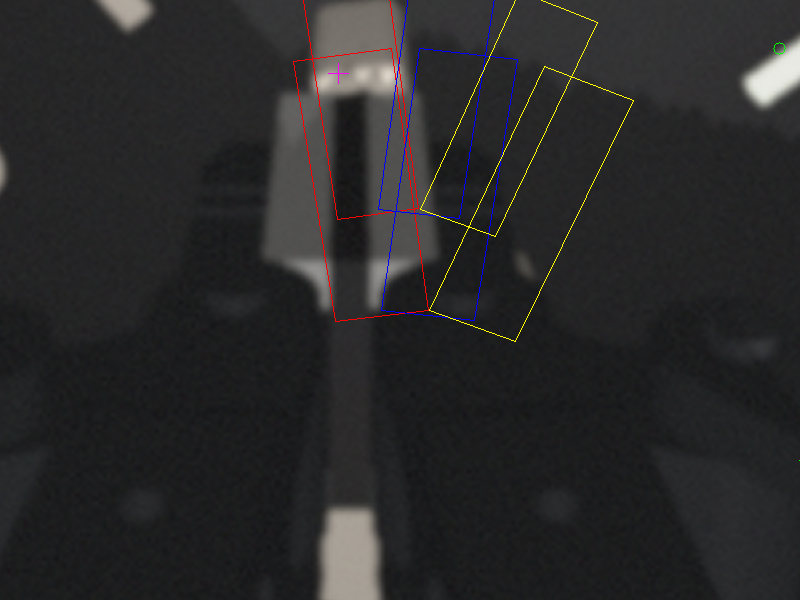

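View pics/o2.png

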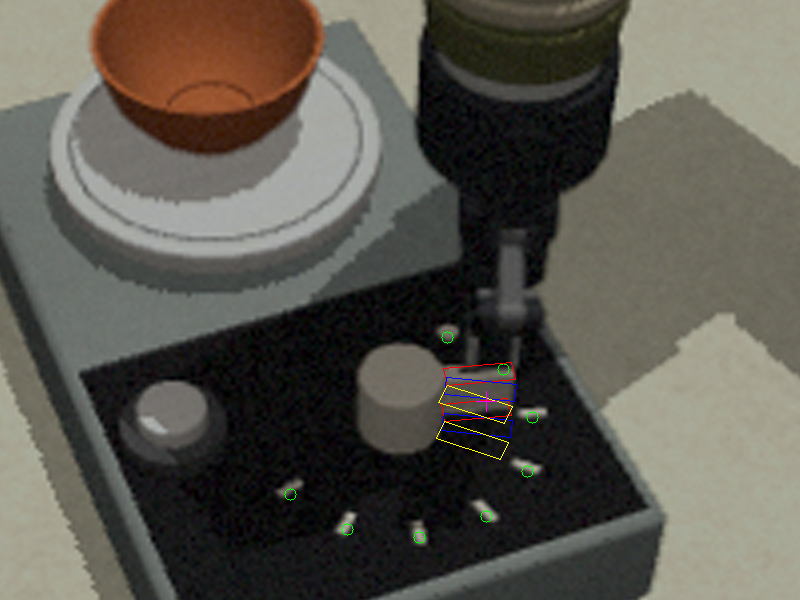

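View pics/o3.png

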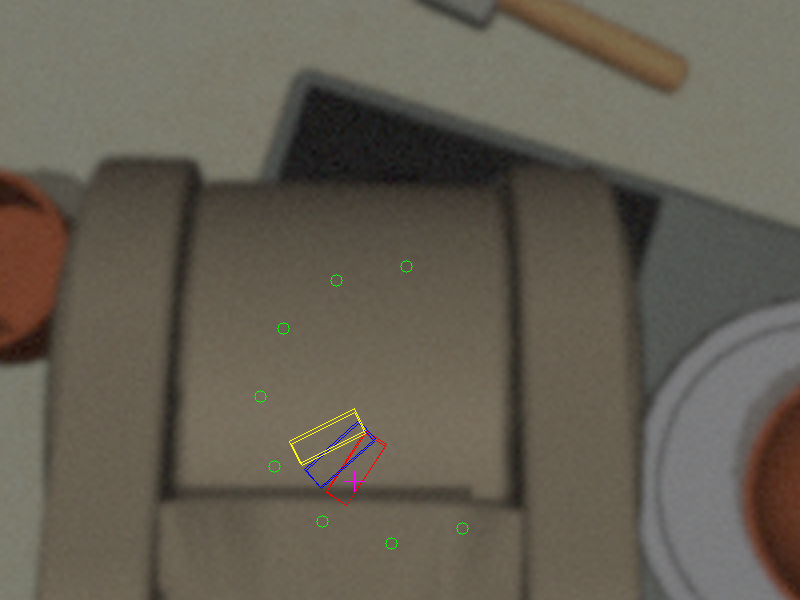

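```bash
cat > pc.py <<'E'
from h import *
import sys
A=np.array([0.5568,0.0606]);th=-0.2959
for cam in sys.argv[1:]:
    p=vision.read_camera(cam);T=camT(p)
    v,u=np.mgrid[0:480,0:640];K=np.array(p['mtx']);k=p['k1']
    d=np.stack([(u-K[0,2])/K[0,0],(v-K[1,2])/K[1,1]],-1).reshape(-1,2);s=d.copy()
    for _ in range(10): s=d/(1+k*(s**2).sum(1,keepdims=True))
    X=(np.c_[s[:,0],-s[:,1],-np.ones(len(s))]*p['depth'].reshape(-1,1))@T[:3,:3].T+T[:3,3]
    ok=(p['depth'].ravel()>0)&(np.hypot(X[:,0]-A[0],X[:,1]-A[1])<.07)&(X[:,2]>.08)&(X[:,2]<.125)
    X=X[ok];c,sn=np.cos(-th),np.sin(-th)
    L=(X[:,:2]-A)@np.array([[c,-sn],[sn,c]]).T
    a=(225-np.degrees(np.arctan2(L[:,1],L[:,0])))%360;r=np.hypot(*L.T)*1000
    # dial angle / radius map
    print(cam,'rows: dial angle bin, cols: r 22-28,..; max z mm (count)')
    for g in range(20,200,6):
        row=[]
        for r0 in range(22,58,6):
            m=(a>=g)&(a<g+6)&(r>=r0)&(r<r0+6)
            row.append('%5.0f(%2d)'%(np.median(X[m,2])*1000,m.sum()) if m.sum() else '   --    ')
        if any('(' in x for x in row): print(g,*row)
E
python3 pc.py scene wrist; python3 w.py
```

```text
scene rows: dial angle bin, cols: r 22-28,..; max z mm (count)
44   103( 1)   125( 1)    --        --        --        --    
50   105( 2)   104( 2)    --        --        --        --    
56   105( 6)   116(10)   104( 4)   102( 5)    97( 4)    --    
62    96(17)   103(38)    96(32)    93(30)   104(23)    --    
68    95(17)    98( 6)   121(10)   120(10)    --        --    
74    --       122( 4)   121( 3)   118( 1)    --        --    
wrist rows: dial angle bin, cols: r 22-28,..; max z mm (count)
44    --        --        --       115( 3)   121(151)    --    
50    --        --        --       116(19)   120(122)    --    
56    --        --        --       103(29)   104(402)    --    
62    --        --        --       103(46)   104(415)    --    
68    --        --        86( 1)   120(121)   119(23)    --    
74    --        --        --       121(86)    --        --    
8.15 [0.5228 0.0793 0.0816] yaw 140.07433443000016 F [ 0.2295  0.5085 -0.6915] gap -3.199832763331812e-05
rel axis r 0.03879486050752491 dial angle of tcp (deg,60=spd2) 56.928894840123576
```

```bash
python3 - <<'E'
from h import *
np.set_printoptions(precision=1,suppress=True,linewidth=150)
p=vision.read_camera('wrist');T=np.array(p['tool_from_camera']);print(T[:3]*1)
def tp(uv):
    return atdepth(p,uv,T)*1000
for c in (312,322,333):
  for r in range(255,345,6):
    print(c,r,p['pixels'][r,c],tp((c,r)))
S=vision.read_camera('scene');st=get_state();M=q2R(st['orientation']);t=np.array(st['tcp_pos'])
Ts=camT(S)
# scene zoom around finger
u=proj(S,t,Ts);print('tcp scene px',u)
for r in range(int(u[1])-35,int(u[1])+8,3):
    print(r,[ (M.T@(atdepth(S,(c,r),Ts)-t)*1000).round(0) if S['depth'][r,c]>0 else None for c in (int(u[0])-4,int(u[0]),int(u[0])+6)])
E
```

```text
[[-0.   1.   0.3  0.1]
 [ 1.  -0.   0.   0. ]
 [ 0.   0.3 -1.  -0.2]]
312 255 [55 55 57] [ 3.6 -4.1 10.2]
312 261 [54 53 53] [ 0.4 -4.2 10.4]
312 267 [44 43 43] [-2.7 -4.2 10.5]
312 273 [50 50 48] [-6.  -4.2 10.5]
312 279 [97 96 94] [  9.8  -2.8 -34.6]
312 285 [85 84 83] [  9.9  -2.6 -40.4]
312 291 [83 82 82] [  9.8  -2.5 -45.3]
312 297 [82 82 81] [ 10.1  -2.3 -50.8]
312 303 [81 80 78] [  9.9  -2.2 -54.8]
312 309 [82 81 79] [ 10.1  -2.  -59.4]
312 315 [88 87 86] [ 10.1  -1.9 -63.3]
312 321 [56 56 57] [ 11.1  -1.8 -68.7]
312 327 [28 30 30] [ 11.1  -1.7 -72.1]
312 333 [30 31 32] [ 10.9  -1.6 -75.1]
312 339 [27 26 28] [ 11.1  -1.5 -78.3]
322 255 [117 112 106] [ 8.7  0.8 -4.4]
322 261 [120 114 108] [  8.7   0.9 -12.3]
322 267 [124 119 112] [  8.6   0.9 -19.1]
322 273 [206 201 189] [  7.    0.9 -21.7]
322 279 [28 25 28] [  9.9   1.  -34.8]
322 285 [26 26 27] [  9.5   1.  -39.4]
322 291 [23 24 25] [ 10.1   1.  -45.9]
322 297 [26 27 28] [ 10.    1.  -50.5]
322 303 [22 24 21] [ 10.    1.1 -54.9]
322 309 [25 25 23] [ 10.1   1.1 -59.3]
322 315 [26 24 27] [ 10.    1.1 -63. ]
322 321 [44 44 44] 
[... 1356 characters left out ...]
0., -100.]), array([  1.,  47., -98.])]
199 [array([-10.,   2., -41.]), array([ -4.,  12., -52.]), array([  6.,  11., -51.])]
202 [array([-10.,   5., -36.]), array([ -4.,  13., -45.]), array([  7.,   9., -41.])]
205 [array([ -9.,   2., -25.]), array([ -3.,  11., -35.]), array([  7.,   7., -31.])]
208 [array([ -9.,   6., -22.]), array([ -2.,   5., -20.]), array([  8.,   3., -19.])]
211 [array([ -9.,   7., -15.]), array([ -2.,   6., -14.]), array([  9.,   4., -12.])]
214 [array([-8.,  7., -7.]), array([-1.,  6., -6.]), array([10.,  2., -2.])]
217 [array([-7.,  0.,  9.]), array([-0.,  1.,  7.]), array([11., -1., 10.])]
220 [array([-7.,  7.,  9.]), array([-0.,  6., 10.]), array([10.,  7.,  9.])]
```

Depth shows the lever still at about 60–65° and the closed fingertips hovering above it. Their lower edge is about 31 mm behind the nominal TCP: the last finger pixel is at tool z ≈ -33 mm, while the deck and lever heights agree. So the true tip is higher than the stated TCP. I'll back off, then lower using the measured tip while watching the force.

```bash
python3 -m inch '[[0,-1,0,0,0,-4,0],[0,-1.2,0,0,0,-4,0],[0,-0.3,0,0,0,0,0],[0,0,0,0,0,0,0]]'; python3 w.py;python3 -m inch '[[0,0,0.6,0,0,0,0],[0,0,0.4,0,0,0,0],[0,0,0,0,0,0,0]]'; python3 w.py; python3 - <<'E'
from h import *
np.set_printoptions(precision=1,suppress=True,linewidth=150)
p=vision.read_camera('wrist');T=np.array(p['tool_from_camera']);save(p,'w4')
for c in (308,312,333,338):
  for r in range(268,286,2): print(c,r,p['pixels'][r,c],atdepth(p,(c,r),T)*1000)
r=276+8
for c in range(290,356,3): print(c,atdepth(p,(c,r),T)*1000)
E
```

```text
clock: 8.65
tcp_pos: [0.5078, 0.0593, 0.0817]
orientation: [0.0, 0.276, 0.961, 0.0]
wrist_force: [-0.2, 0.1, 0.1]
finger_gap: -0.0
8.65 [0.5078 0.0593 0.0817] yaw 147.92120828530167 F [-0.1718  0.1124  0.1355] gap -4.19789923101252e-05
rel axis r 0.04905166598860186 dial angle of tcp (deg,60=spd2) 26.498758626897597
clock: 8.95
tcp_pos: [0.5073, 0.0598, 0.0706]
orientation: [-0.001, 0.275, 0.961, -0.0]
wrist_force: [0.1, 0.7, -0.6]
finger_gap: -0.0001
8.95 [0.5073 0.0598 0.0706] yaw 148.0516385424765 F [ 0.0624  0.6526 -0.6171] gap -7.13157923490418e-05
rel axis r 0.04955199979409516 dial angle of tcp (deg,60=spd2) 27.10006197632856
308 268 [39 40 40] [ 0.9 -5.8 -0.9]
308 270 [38 39 40] [-0.2 -5.9 -0.6]
308 272 [43 41 42] [-1.1 -5.9 -0.9]
308 274 [55 54 54] [-1.8 -5.9 -1.4]
308 276 [89 89 88] [  9.5  -4.6 -31.5]
308 278 [91 90 88] [  9.5  -4.5 -33.4]
308 280 [85 85 83] [  9.6  -4.4 -35.5]
308 282 [82 82 80] [  9.7  -4.3 -37.6]
308 284 [81 80 78] [  9.4  -4.3 -38.8]
312 268 [40 40 40] [ 0.8 -4.  -0.5]
312 270 [39 38 40] [-0.2 -4.  -0.6]
312 272 [39 39 40] [-1.2 -4.  -0.6]
312 274 [56 
[... 706 characters left out ...]
276 [93 92 91] [  9.5   6.9 -31.3]
338 278 [95 94 93] [  9.4   6.8 -33. ]
338 280 [86 86 85] [  9.4   6.8 -35.1]
338 282 [83 82 81] [  9.8   6.7 -37.9]
338 284 [81 80 78] [  9.6   6.6 -39.1]
290 [ -7.2 -14.4  -0.7]
293 [ -7.3 -13.   -0.4]
296 [ -7.3 -11.6  -0.5]
299 [ -7.2 -10.2  -0.7]
302 [-7.3 -8.8 -0.4]
305 [-6.9 -7.3 -1.2]
308 [  9.4  -4.3 -38.8]
311 [  9.6  -3.2 -39.2]
314 [  9.8  -2.1 -39.7]
317 [  9.8  -1.  -39.7]
320 [  9.5   0.1 -38.9]
323 [  9.4   1.2 -38.9]
326 [  9.4   2.3 -38.7]
329 [  9.7   3.4 -39.5]
332 [  9.5   4.4 -39.1]
335 [  9.5   5.5 -39. ]
338 [  9.6   6.6 -39.1]
341 [  9.2   7.7 -38.4]
344 [-7.3 11.  -0.4]
347 [-7.2 12.4 -0.6]
350 [-7.1 13.8 -0.8]
353 [-7.3 15.2 -0.4]
```

View pics/w4.png

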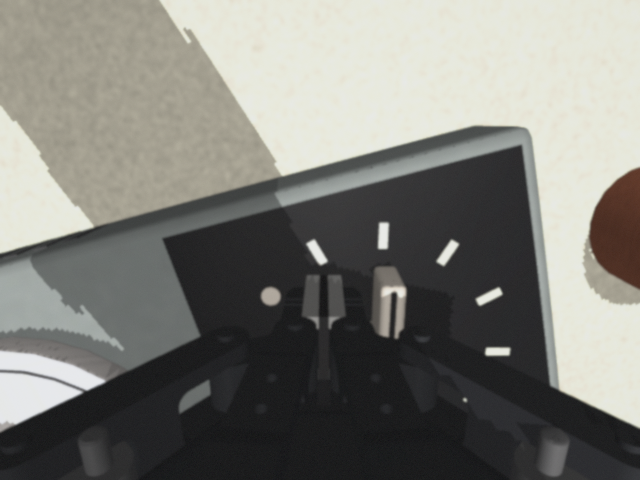

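With the TCP at deck level (0.0706) there is no contact, which confirms the tips end about 30 mm above it. The lever (390,300) is still at bar 2 (383,235), and the finger (322,295) is beside it. I'll lower so the real tip is at about 0.085 m.

```bash
python3 -m inch '[[-0.3,0,0.5,0,0,0,0],[0,0,0.5,0,0,0,0],[0,0,0.4,0,0,0,0],[0,0,0,0,0,0,0]]'; python3 w.py;python3 -m inch '[[0,0.4,0,0,0,0,0],[0,0.3,0,0,0,0,0],[0,0.3,0,0,0,0,0],[0,0,0,0,0,0,0]]'; python3 w.py; python3 - <<'E'
from h import *
p=vision.read_camera('wrist');save(p,'w5')
p=vision.read_camera('scene')
cv2.imwrite('pics/s5.png',cv2.resize(cv2.cvtColor(p['pixels'],cv2.COLOR_RGB2BGR)[150:300,230:430],None,fx=4,fy=4,interpolation=cv2.INTER_CUBIC))
E
```

```text
clock: 9.4
tcp_pos: [0.5097, 0.0579, 0.0567]
orientation: [-0.001, 0.275, 0.961, -0.0]
wrist_force: [-0.5, 0.1, -0.6]
finger_gap: -0.0001
9.4 [0.5097 0.0579 0.0567] yaw 148.04684123971435 F [-0.4851  0.1211 -0.5781] gap -0.0001274396654757907
rel axis r 0.047190035242986775 dial angle of tcp (deg,60=spd2) 24.80995469728009
clock: 9.8
tcp_pos: [0.5157, 0.0665, 0.0577]
orientation: [0.0, 0.275, 0.961, -0.0]
wrist_force: [-0.9, -1.4, 1.1]
finger_gap: 0.0001
9.8 [0.5157 0.0665 0.0577] yaw 148.0707877657494 F [-0.9212 -1.4414  1.13  ] gap 7.179714203133162e-05
rel axis r 0.041563493601672545 dial angle of tcp (deg,60=spd2) 36.26060234333718
```

View pics/w5.png

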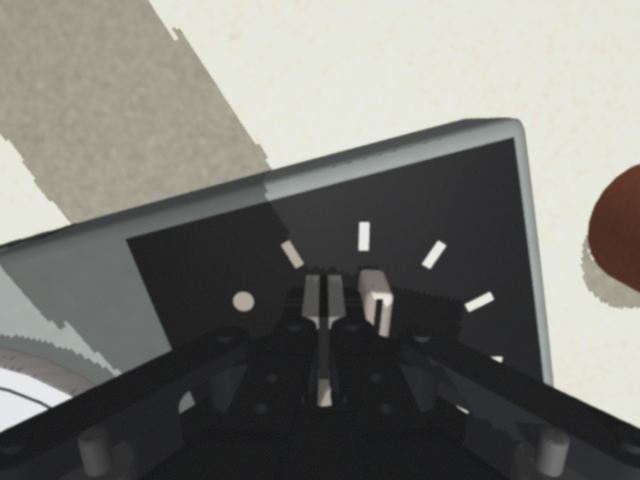

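View pics/s5.png

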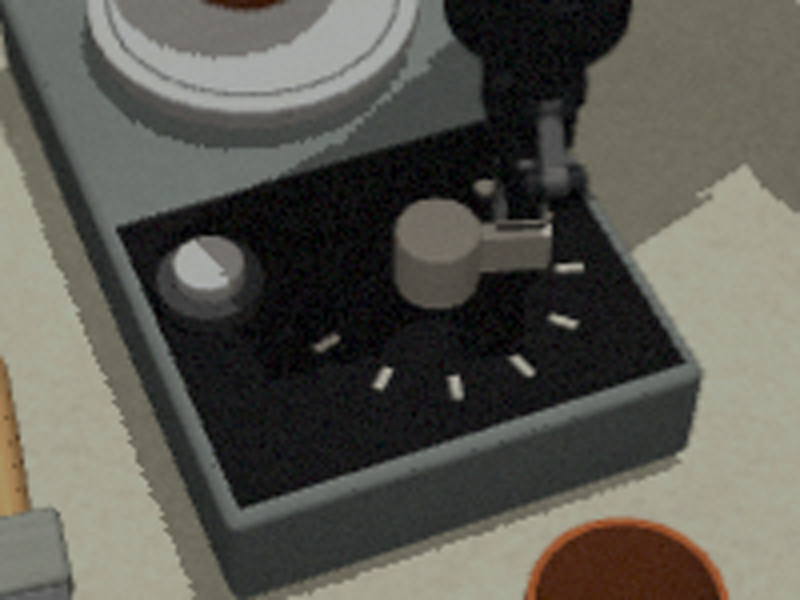

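```bash
python3 -m inch '[[0,0.1,0,0,0,0,0],[0,0,0,0,0,0,0]]'; python3 w.py;python3 -m inch '[[0,0.1,0,0,0,0,0],[0,0,0,0,0,0,0]]'; python3 w.py;python3 -m inch '[[0,0.1,0,0,0,0,0],[0,0,0,0,0,0,0]]'; python3 w.py;python3 ov.py o6 wrist 60 75 90;  python3 pc.py wrist;
```

```text
clock: 10.1
tcp_pos: [0.516, 0.0672, 0.0577]
orientation: [-0.0, 0.275, 0.961, -0.0]
wrist_force: [-2.4, -1.2, 2.1]
finger_gap: -0.0001
10.1 [0.516  0.0672 0.0577] yaw 148.04281919223607 F [-2.4006 -1.2395  2.0912] gap -8.697380486872407e-05
rel axis r 0.04128440777365346 dial angle of tcp (deg,60=spd2) 37.208899772035096
clock: 10.3
tcp_pos: [0.5167, 0.0683, 0.0576]
orientation: [-0.0, 0.275, 0.961, 0.0]
wrist_force: [-2.1, -2.1, 1.1]
finger_gap: -0.0001
10.3 [0.5167 0.0683 0.0576] yaw 148.05606942293429 F [-2.139  -2.113   1.0904] gap -0.0001329301899728087
rel axis r 0.040839331534948925 dial angle of tcp (deg,60=spd2) 38.8831277039354
clock: 10.5
tcp_pos: [0.5174, 0.0692, 0.0575]
orientation: [0.0, 0.275, 0.961, 0.0]
wrist_force: [-0.8, -0.4, 1.4]
finger_gap: 0.0002
10.5 [0.5174 0.0692 0.0575] yaw 148.05985221223256 F [-0.8436 -0.4073  1.3748] gap 0.00019237404748779436
rel axis r 0.04036706169662954 dial angle of tcp (deg,60=spd2) 40.36417173612065
wrist rows: dial angle bin, cols: r 22-28,..; max z mm (count)
26    --       121( 1)    --        --       104(208)   125( 2)
32   121( 5)   122(104)   121(18)    --       104(321)   124(28)
38    --       122(53)   121(165)   121(117)   110(733)   124(11)
44    --        --       122( 2)   121(87)   111(774)    --    
50    --        --        --       104(169)   109(370)    --    
56    --        --        --       104(358)   124(21)    --    
62    --        --       103(113)   101(288)    96(207)    --    
68    --       104(16)   104(149)   104(210)    96(344)    --    
74    --       104(39)   104(122)   103(103)    97(111)    --    
80    --        --       102( 1)    --        --        --
```

View pics/o6.png

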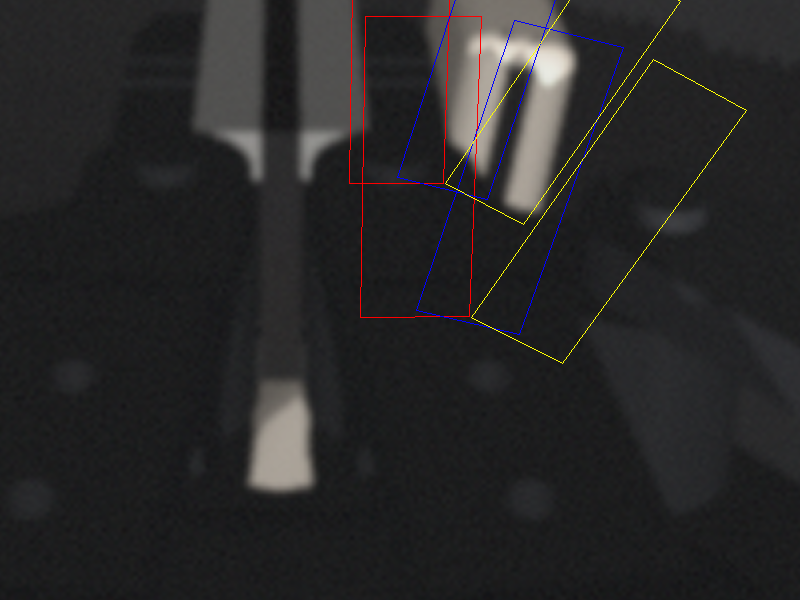

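Contact is made at about 2 N and the lever has turned to ~70°. I'll continue along the arc, turning the tool with the lever, one click at a time.

```bash
python3 -m inch '[[0.13,0.25,0,0,0,5,0],[0.13,0.25,0,0,0,5,0],[0,0,0,0,0,0,0]]'; python3 w.py;python3 -m inch '[[0.13,0.25,0,0,0,5,0],[0,0,0,0,0,0,0]]'; python3 w.py;python3 ov.py o7 wrist 60 75 90
```

```text
clock: 10.9
tcp_pos: [0.5185, 0.075, 0.0576]
orientation: [0.0, 0.358, 0.934, 0.0]
wrist_force: [-0.0, -0.1, 0.4]
finger_gap: -0.0001
10.9 [0.5185 0.075  0.0576] yaw 138.06152764797523 F [-0.037  -0.1358  0.4299] gap -0.00011384398039817126
rel axis r 0.04093157480649518 dial angle of tcp (deg,60=spd2) 48.57014780660978
clock: 11.1
tcp_pos: [0.5191, 0.0775, 0.0576]
orientation: [0.0, 0.397, 0.918, 0.0]
wrist_force: [0.2, 0.6, -0.1]
finger_gap: -0.0006
11.1 [0.5191 0.0775 0.0576] yaw 133.161406963268 F [ 0.2114  0.5794 -0.0785] gap -0.0005653821874188837
rel axis r 0.041349434137378634 dial angle of tcp (deg,60=spd2) 52.227429239505256
```

View pics/o7.png

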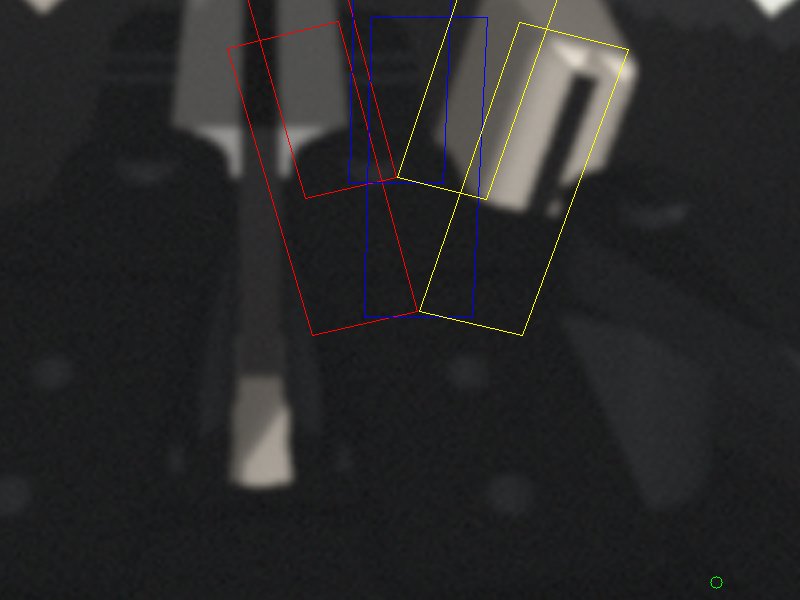

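The lever has snapped to speed 3 (yellow, 90°). Next click.

```bash
python3 -m inch '[[0.13,0.33,0,0,0,5,0],[0.13,0.33,0,0,0,5,0],[0.13,0.33,0,0,0,5,0],[0,0,0,0,0,0,0]]'; python3 w.py;python3 -m inch '[[0.13,0.33,0,0,0,5,0],[0.13,0.33,0,0,0,5,0],[0,0,0,0,0,0,0]]'; python3 w.py;python3 ov.py o8 wrist 90 105 120
```

```text
clock: 11.55
tcp_pos: [0.5238, 0.0862, 0.0575]
orientation: [-0.0, 0.514, 0.858, -0.0]
wrist_force: [-1.0, -2.1, 1.4]
finger_gap: 0.0
11.55 [0.5238 0.0862 0.0575] yaw 118.18785313981027 F [-0.9855 -2.1076  1.3597] gap 1.2042551483425364e-05
rel axis r 0.041761367432991116 dial angle of tcp (deg,60=spd2) 65.89245333697394
clock: 11.85
tcp_pos: [0.5292, 0.0917, 0.0576]
orientation: [0.0, 0.586, 0.81, 0.0]
wrist_force: [0.4, 0.3, 0.2]
finger_gap: 0.0001
11.85 [0.5292 0.0917 0.0576] yaw 108.24905923739156 F [0.3986 0.3312 0.243 ] gap 0.00012155341305047716
rel axis r 0.04159339369136283 dial angle of tcp (deg,60=spd2) 76.51084461347347
```

View pics/o8.png

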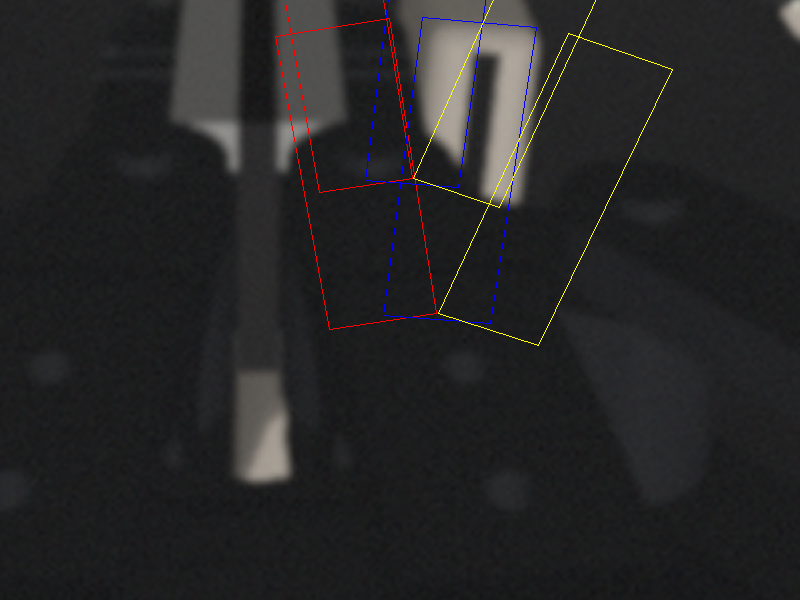

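```bash
python3 -m inch '[[0.08,0.2,0,0,0,3,0],[0.08,0.2,0,0,0,3,0],[0,0,0,0,0,0,0]]'; python3 w.py;python3 ov.py o9 wrist 90 105 120
```

```text
clock: 12.2
tcp_pos: [0.5325, 0.0943, 0.0576]
orientation: [0.0, 0.628, 0.778, 0.0]
wrist_force: [1.1, 0.1, 0.1]
finger_gap: 0.0001
12.2 [0.5325 0.0943 0.0576] yaw 102.24369482021939 F [1.0577 0.1221 0.1188] gap 0.0001309785745239411
rel axis r 0.04156962143139827 dial angle of tcp (deg,60=spd2) 82.19123415858044
```

View pics/o9.png

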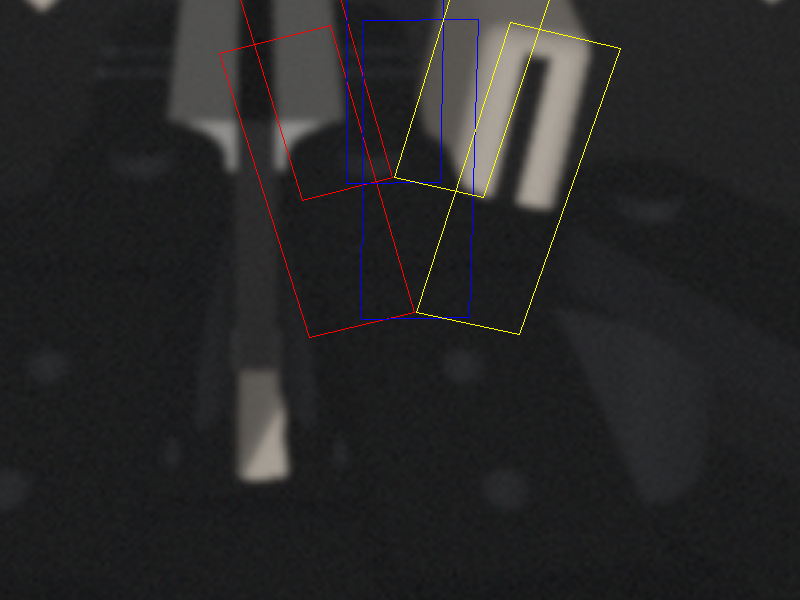

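```bash
python3 -m inch '[[0,0,0,0,0,0,0],[0,0,0,0,0,0,0]]'; python3 ov.py o10 wrist 90 105 120;python3 ov.py o11 scene 90 105 120
```

```text
clock: 12.45
tcp_pos: [0.5321, 0.0942, 0.0576]
orientation: [0.0, 0.628, 0.778, 0.0]
wrist_force: [0.1, -0.7, 0.1]
finger_gap: -0.0002
```

View pics/o10.png

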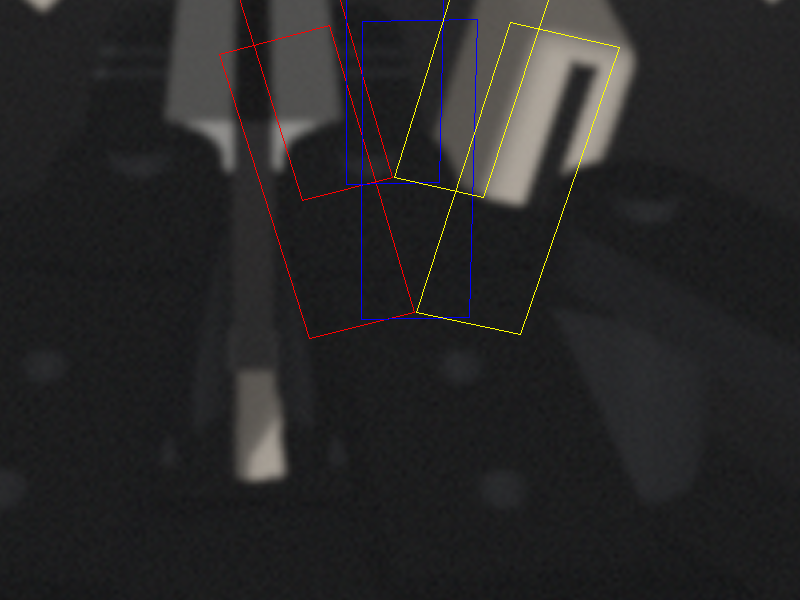

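View pics/o11.png

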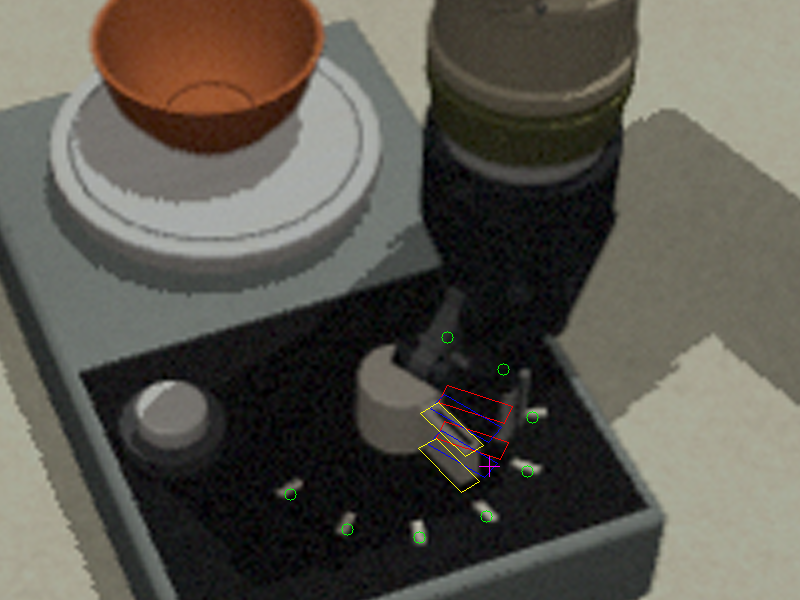

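Settled at speed 4 (both views match 120°). Last click: go carefully.

```bash
python3 -m inch '[[0.13,0.33,0,0,0,5,0],[0.13,0.33,0,0,0,5,0],[0.13,0.33,0,0,0,5,0],[0,0,0,0,0,0,0]]'; python3 w.py;python3 -m inch '[[0.1,0.26,0,0,0,4,0],[0.1,0.26,0,0,0,4,0],[0,0,0,0,0,0,0]]'; python3 w.py;python3 ov.py o12 wrist 120 135 150
```

```text
clock: 12.95
tcp_pos: [0.5411, 0.0993, 0.0575]
orientation: [-0.0, 0.725, 0.689, -0.0]
wrist_force: [-1.4, -0.3, 2.2]
finger_gap: -0.0002
12.95 [0.5411 0.0993 0.0575] yaw 87.07703293250604 F [-1.3767 -0.3278  2.2004] gap -0.00024440722476112923
rel axis r 0.04179720702039229 dial angle of tcp (deg,60=spd2) 95.95976190588485
clock: 13.25
tcp_pos: [0.5468, 0.1011, 0.0575]
orientation: [-0.0, 0.771, 0.637, 0.0]
wrist_force: [-0.2, -0.1, -0.7]
finger_gap: -0.0004
13.25 [0.5468 0.1011 0.0575] yaw 79.18236156926146 F [-0.2313 -0.1021 -0.7229] gap -0.00039908982564384093
rel axis r 0.041695823184762726 dial angle of tcp (deg,60=spd2) 104.22160120965466
```

View pics/o12.png

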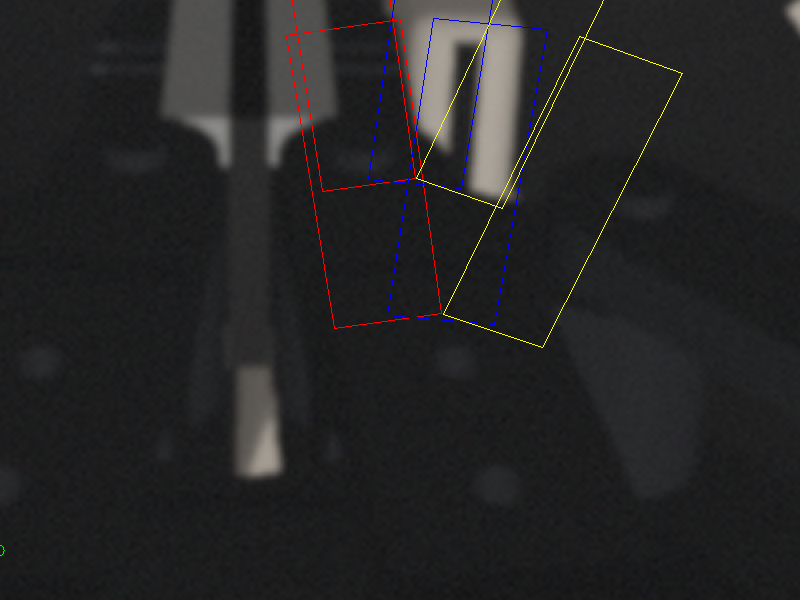

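The lever is at about 130°, just before half-way. Small steps from here.

```bash
python3 -m inch '[[0.06,0.15,0,0,0,2,0],[0.06,0.15,0,0,0,2,0],[0,0,0,0,0,0,0],[0,0,0,0,0,0,0]]'; python3 w.py;python3 ov.py o13 wrist 120 135 150
```

```text
clock: 13.7
tcp_pos: [0.5502, 0.1013, 0.0576]
orientation: [0.0, 0.792, 0.61, 0.0]
wrist_force: [-1.3, -0.3, -0.4]
finger_gap: 0.0
13.7 [0.5502 0.1013 0.0576] yaw 75.1820649976136 F [-1.3152 -0.3369 -0.4368] gap 2.817399424808741e-06
rel axis r 0.04125673756758283 dial angle of tcp (deg,60=spd2) 108.81939659183533
```

View pics/o13.png

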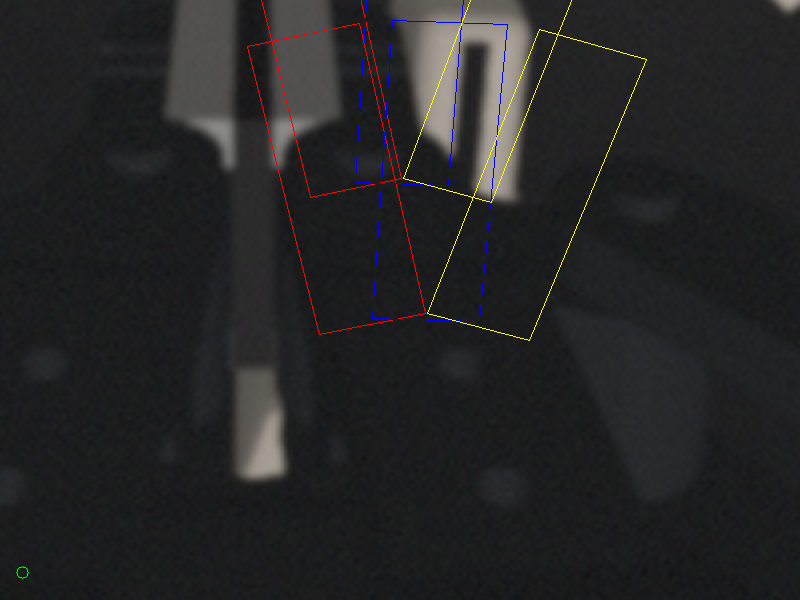

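```bash
python3 -m inch '[[0.06,0.15,0,0,0,2,0],[0,0,0,0,0,0,0],[0,0,0,0,0,0,0],[0,0,0,0,0,0,0]]'; python3 w.py;python3 ov.py o14 wrist 120 135 150
```

```text
clock: 14.15
tcp_pos: [0.5517, 0.1016, 0.0576]
orientation: [0.0, 0.803, 0.596, -0.0]
wrist_force: [0.5, -0.7, 0.9]
finger_gap: 0.0005
14.15 [0.5517 0.1016 0.0576] yaw 73.10179976628065 F [ 0.5302 -0.6594  0.934 ] gap 0.0005261015085217881
rel axis r 0.04127841756395934 dial angle of tcp (deg,60=spd2) 110.88226987028733
```

View pics/o14.png

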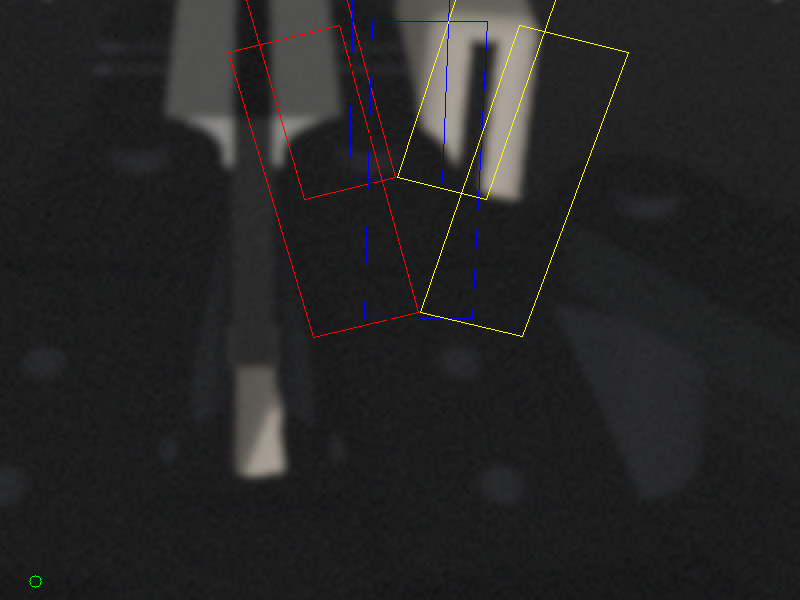

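```bash
python3 -m inch '[[0,0,0,0,0,0,0],[0,0,0,0,0,0,0],[0,0,0,0,0,0,0]]'; python3 ov.py o15 wrist 120 135 150
```

```text
clock: 14.5
tcp_pos: [0.5517, 0.1016, 0.0576]
orientation: [0.0, 0.804, 0.595, -0.0]
wrist_force: [1.2, -1.2, 0.5]
finger_gap: 0.0001
```

View pics/o15.png

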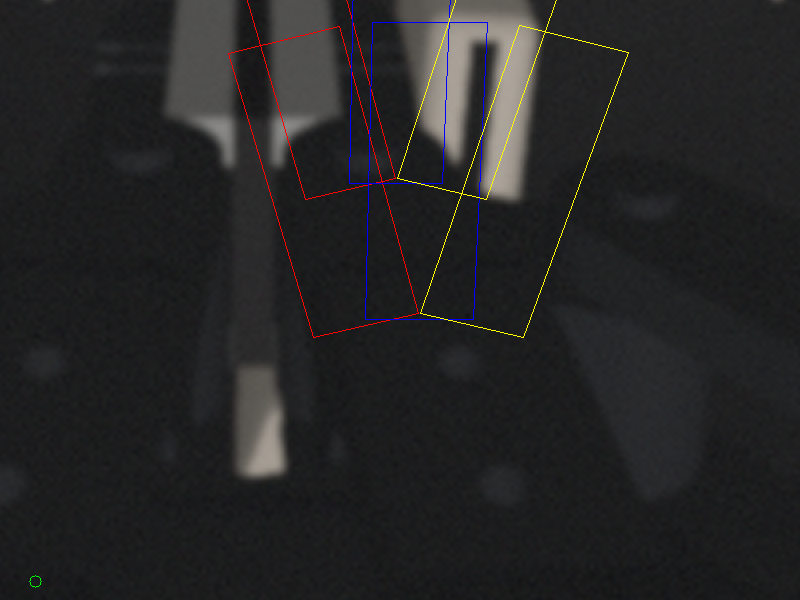

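Still resting on the finger at about half-way. 2° more.

```bash
python3 -m inch '[[0.06,0.15,0,0,0,2,0],[0,0,0,0,0,0,0],[0,0,0,0,0,0,0],[0,0,0,0,0,0,0],[0,0,0,0,0,0,0]]'; python3 w.py;python3 ov.py o16 wrist 120 135 150
```

```text
clock: 15.05
tcp_pos: [0.5532, 0.1018, 0.0576]
orientation: [0.0, 0.814, 0.581, -0.0]
wrist_force: [0.6, -0.6, -0.1]
finger_gap: -0.0002
15.05 [0.5532 0.1018 0.0576] yaw 71.07055990009604 F [ 0.606  -0.6127 -0.0523] gap -0.0002047937303969596
rel axis r 0.04132552999315242 dial angle of tcp (deg,60=spd2) 113.0576453755262
```

View pics/o16.png

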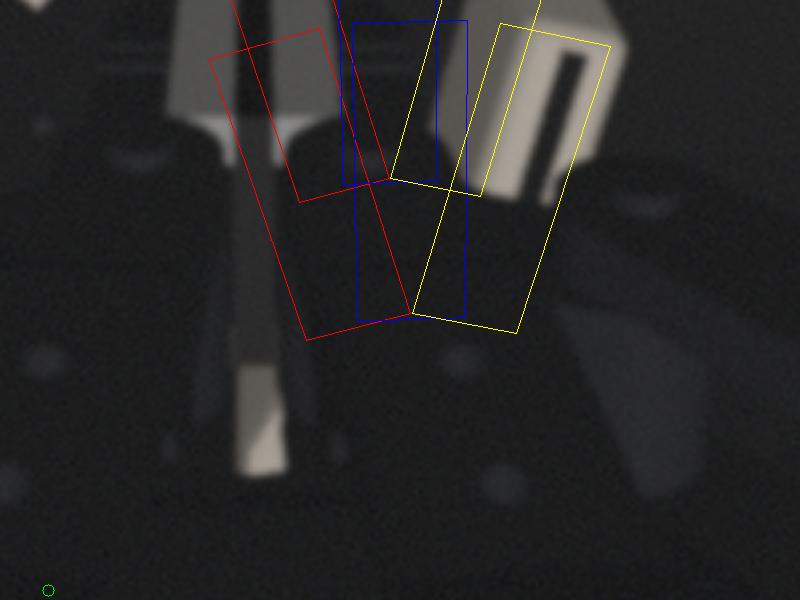

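Snapped to speed 5. I'll back off, raise, and verify from above the button.

```bash
python3 -m inch '[[0,-0.8,0,0,0,0,0],[0,-0.5,-1,0,0,0,0],[0,0,-3,0,0,0,0],[0,0,-3,0,0,0,0],[0,0,-1,0,0,0,0]]'; python3 w.py 0.6389 0.0042 0.138; python3 ov.py o17 wrist 135 150 165;python3 ov.py o18 scene 135 150 165
```

```text
clock: 15.6
tcp_pos: [0.5424, 0.1064, 0.1415]
orientation: [0.001, 0.814, 0.581, 0.002]
wrist_force: [0.2, 1.1, 0.5]
finger_gap: -0.0003
15.6 [0.5424 0.1064 0.1415] yaw 71.07749619899207 F [0.1587 1.0717 0.5367] gap -0.00028388535558889725
rel axis r 0.0479803396567166 dial angle of tcp (deg,60=spd2) 100.57193192067813
tool shift cm [-6.5355 12.4405  0.3964]
```

View pics/o17.png

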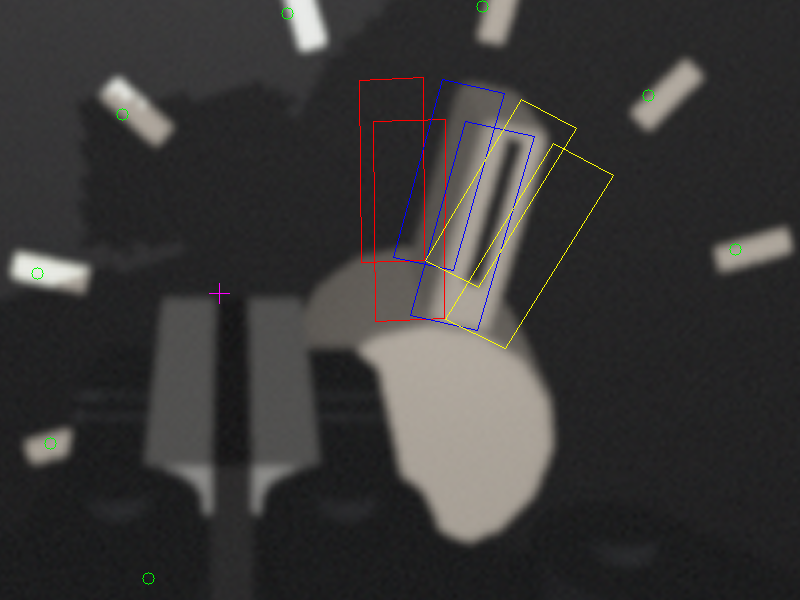

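View pics/o18.png

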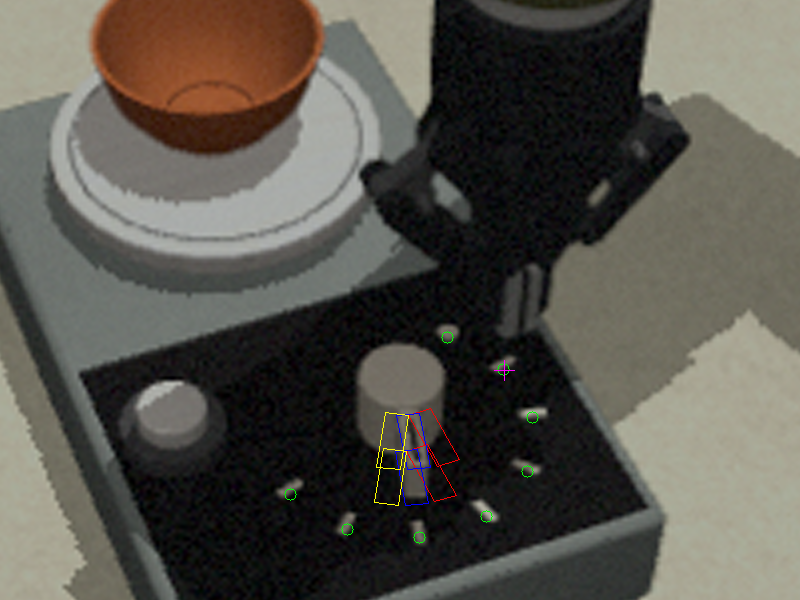

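Verified in both views: the lever points at the 5th bar (418,533 in the scene crop). Moving over the button.

```bash
python3 -m inch '[[-1.3,2.5,0,0,0,0,0],[-1.7,3.3,0,0,0,0,0],[-1.7,3.3,0,0,0,0,0],[-1.5,2.9,0,0,0,0,0],[-0.3,0.4,0,0,0,0,0]]'; python3 -m inch '[[0,0,0.5,0,0,0,0],[0,0,0,0,0,0,0]]'; python3 w.py 0.6389 0.0042 0.074
python3 - <<'E'
from h import *
np.set_printoptions(precision=4,suppress=True)
p=vision.read_camera('wrist');T=camT(p);save(p,'w19')
for x in tip_of(p,'start_top')[:2]: print(x,atdepth(p,x['location'],T))
print(proj(p,np.array([.6389,.0042,.0925]),T), proj(p,np.array(get_state()['tcp_pos'])+[0,0,.03],T))
p=vision.read_camera('scene');T=camT(p)
m=silhouettes(p,'start_top')[0];print(m['confidence'],m['location'],m['mask'].sum())
v,u=np.nonzero(m['mask']);X=np.array([atdepth(p,(a,b),T) for a,b in zip(u,v)]);print(np.percentile(X,[5,25,50,75,95],axis=0))
E
```

```text
clock: 16.2
tcp_pos: [0.6385, 0.0015, 0.1353]
orientation: [-0.0, 0.815, 0.58, -0.001]
wrist_force: [-0.2, 0.5, -0.6]
finger_gap: 0.0001
clock: 16.4
tcp_pos: [0.6352, 0.005, 0.1305]
orientation: [-0.001, 0.814, 0.581, -0.001]
wrist_force: [-0.2, 0.2, -0.2]
finger_gap: 0.0001
16.4 [0.6352 0.005  0.1305] yaw 71.06848967066287 F [-0.1796  0.1851 -0.2295] gap 0.00012174251652605843
rel axis r 0.09609505079580925 dial angle of tcp (deg,60=spd2) 243.37257774991897
tool shift cm [0.0443 0.3991 5.6526]
{'location': [330.6, 247.4], 'confidence': 0.65} [0.6407 0.0041 0.0942]
[327.4631 247.3351] [320.0033 302.3894]
0.68 [282.1, 214.9] 230
[[ 0.627  -0.0064  0.085 ]
 [ 0.6338  0.0005  0.0909]
 [ 0.6403  0.0076  0.0926]
 [ 0.6467  0.014   0.0932]
 [ 0.6519  0.0179  0.0938]]
```

View pics/w19.png

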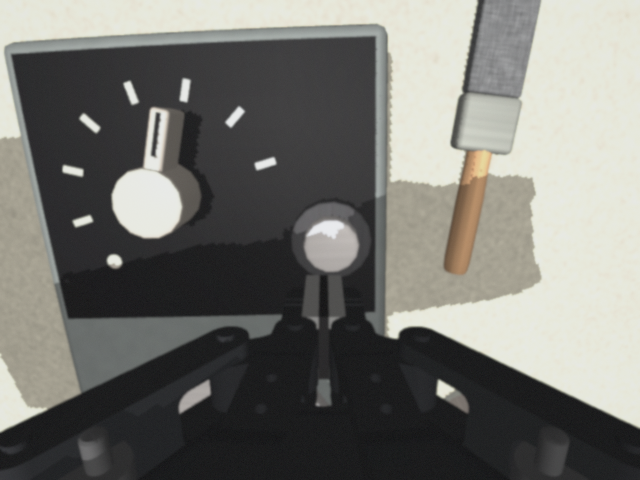

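Wrist view: lever at bar 5 (185,90), button at (330,245) → world (0.640, 0.004, 0.093), matching the geometry. Descending onto it.

```bash
python3 -m inch '[[0,0.25,1,0,0,0,0],[0,0.2,2,0,0,0,0],[0,0,1.5,0,0,0,0],[0,0,1,0,0,0,0],[0,0,0,0,0,0,0]]'; python3 w.py 0.6400 0.0042 0.0635; python3 -m inch '[[0,0,0.4,0,0,0,0],[0,0,0.3,0,0,0,0],[0,0,0,0,0,0,0]]'; python3 w.py; python3 -m inch '[[0,0,0.2,0,0,0,0],[0,0,0.1,0,0,0,0],[0,0,0,0,0,0,0]]'; python3 w.py 0.64 0.0042 0.0635
```

```text
clock: 17.1
tcp_pos: [0.64, 0.0032, 0.0756]
orientation: [-0.001, 0.814, 0.581, -0.001]
wrist_force: [-0.1, -0.4, 0.1]
finger_gap: 0.0003
17.1 [0.64   0.0032 0.0756] yaw 71.0668072711709 F [-0.1069 -0.4471  0.1   ] gap 0.0003010202141887299
rel axis r 0.1010853648801623 dial angle of tcp (deg,60=spd2) 242.67220637231662
tool shift cm [ 0.0998 -0.0281  1.2077]
clock: 17.4
tcp_pos: [0.6416, 0.0028, 0.0707]
orientation: [0.0, 0.814, 0.581, 0.0]
wrist_force: [0.2, -0.8, 0.1]
finger_gap: -0.0003
17.4 [0.6416 0.0028 0.0707] yaw 71.05261055128945 F [ 0.2306 -0.8051  0.087 ] gap -0.0002550297617077533
rel axis r 0.10261296683207688 dial angle of tcp (deg,60=spd2) 242.34050299395727
clock: 17.7
tcp_pos: [0.6414, 0.0028, 0.0676]
orientation: [0.0, 0.814, 0.581, 0.0]
wrist_force: [-0.3, 0.3, 0.7]
finger_gap: 0.0001
17.7 [0.6414 0.0028 0.0676] yaw 71.05242110768788 F [-0.297   0.2875  0.6976] gap 0.00012882995551713702
rel axis r 0.1024919636700334 dial angle of tcp (deg,60=spd2) 242.39483233078656
tool shift cm [ 0.0891 -0.1807  0.4111]
```

```bash
for i in 1 2 3; do python3 -m inch '[[0,0,0.2,0,0,0,0],[0,0,0,0,0,0,0]]' >/dev/null; python3 w.py | head -1; done; python3 -c "
from h import *
p=vision.read_camera('wrist');save(p,'w20')"
```

```text
17.9 [0.6417 0.0027 0.0657] yaw 71.04761978992723 F [ 0.8442 -0.4945  1.5614] gap 0.000257960135018656
18.1 [0.6417 0.0027 0.0638] yaw 71.04766778184072 F [-0.8955 -0.2926  2.0606] gap 1.1018227936947768e-05
18.3 [0.6417 0.0027 0.0617] yaw 71.04857684837056 F [-0.8678  0.3457  3.3188] gap -7.862706788849041e-05
```

View pics/w20.png

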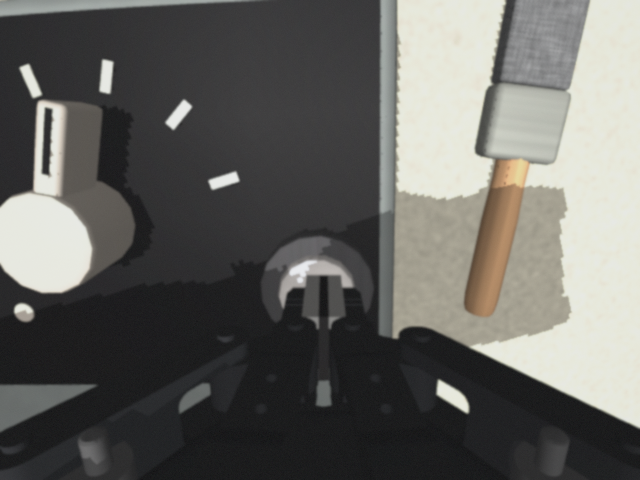

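The finger is on the button and the force is rising like the spring. I'll press until it bottoms.

```bash
for i in 1 2; do python3 -m inch '[[0,0,0.1,0,0,0,0],[0,0,0,0,0,0,0]]' >/dev/null; python3 w.py | head -1; done;  python3 -m inch '[[0,0,0.1,0,0,0,0],[0,0,0,0,0,0,0]]'; python3 -m inch '[[0,0,0.1,0,0,0,0],[0,0,0,0,0,0,0]]'
```

```text
18.55 [0.6417 0.0028 0.0608] yaw 71.05004177705639 F [ 0.5238 -0.6786  4.4821] gap -7.629834647868254e-05
18.75 [0.6417 0.0027 0.0603] yaw 71.05177900451235 F [-1.2613 -0.879   7.6486] gap 8.75018046603336e-05
clock: 18.95
tcp_pos: [0.6418, 0.0028, 0.0602]
orientation: [0.001, 0.814, 0.581, 0.001]
wrist_force: [-2.4, -0.3, 12.7]
finger_gap: 0.0001
clock: 19.15
tcp_pos: [0.6419, 0.0027, 0.0602]
orientation: [0.001, 0.814, 0.581, 0.001]
wrist_force: [-4.5, 1.0, 17.4]
finger_gap: 0.0
```

Bottomed: z has stopped at 0.0602 while the force climbs past 5 N to 17 N. Retracting.

```bash
python3 -m inch '[[0,0,-0.5,0,0,0,0],[0,0,-1.5,0,0,0,0],[0,0,-4,0,0,0,0],[0,0,-4,0,0,0,0],[0,0,-3,0,0,0,0]]'; python3 -m inch '[[-3,-3,-2,0,0,0,0],[-3,-3,0,0,0,0,0],[0,0,0,0,0,0,0],[0,0,0,0,0,0,0],[0,0,0,0,0,0,0]]'; python3 w.py|head -1
python3 - <<'E'
from h import *
np.set_printoptions(precision=4,suppress=True)
for n in ['top','scene']:
    p=vision.read_camera(n);save(p,n+'9');T=camT(p)
    for l in ['start_top','bowl','mug','jar','brush']:
        for x in tip_of(p,l)[:1]: print(n,l,x['confidence'],x['location'],atdepth(p,x['location'],T))
E
python3 ov.py o20 scene 135 150 165;python3 ov.py o21 wrist 135 150 165
```

```text
clock: 19.65
tcp_pos: [0.6412, 0.0029, 0.1891]
orientation: [0.0, 0.814, 0.581, -0.0]
wrist_force: [1.1, 0.0, 0.6]
finger_gap: 0.0002
clock: 20.15
tcp_pos: [0.5657, -0.0344, 0.2072]
orientation: [-0.0, 0.814, 0.581, 0.0]
wrist_force: [1.0, -0.4, -0.1]
finger_gap: -0.0002
20.15 [ 0.5657 -0.0344  0.2072] yaw 71.05350070521106 F [ 1.0107 -0.4247 -0.0942] gap -0.0002011772476281757
top start_top 0.49 [370.5, 228.8] [0.6423 0.0027 0.0911]
top mug 0.72 [238.7, 250.1] [0.6113 0.2427 0.0026]
top brush 0.76 [357.9, 176.4] [0.7551 0.0205 0.0183]
scene start_top 0.8 [281.5, 211.8] [ 0.6339 -0.003   0.0929]
scene bowl 0.86 [293.0, 144.1] [ 0.5459 -0.0832  0.1438]
scene mug 0.56 [382.2, 330.4] [0.6436 0.2678 0.0653]
scene jar 0.91 [197.8, 193.9] [ 0.7034 -0.1935  0.0263]
```

View pics/o20.png

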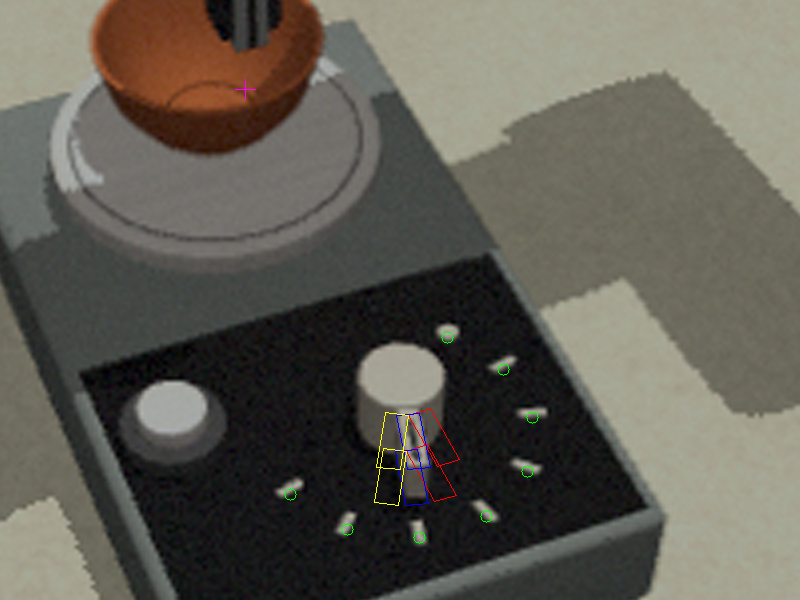

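View pics/scene9.png

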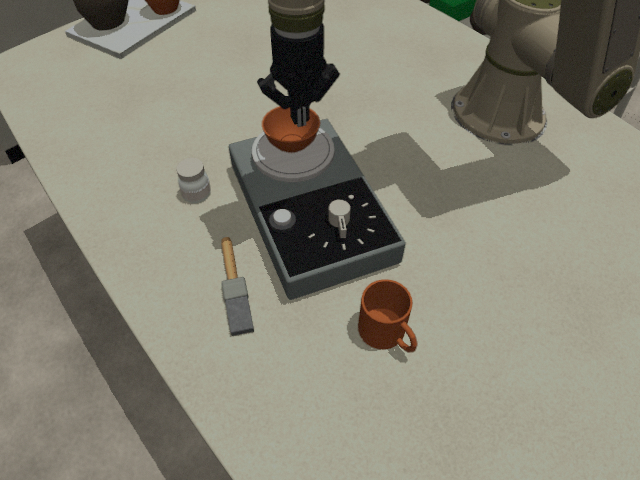

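View pics/o21.png

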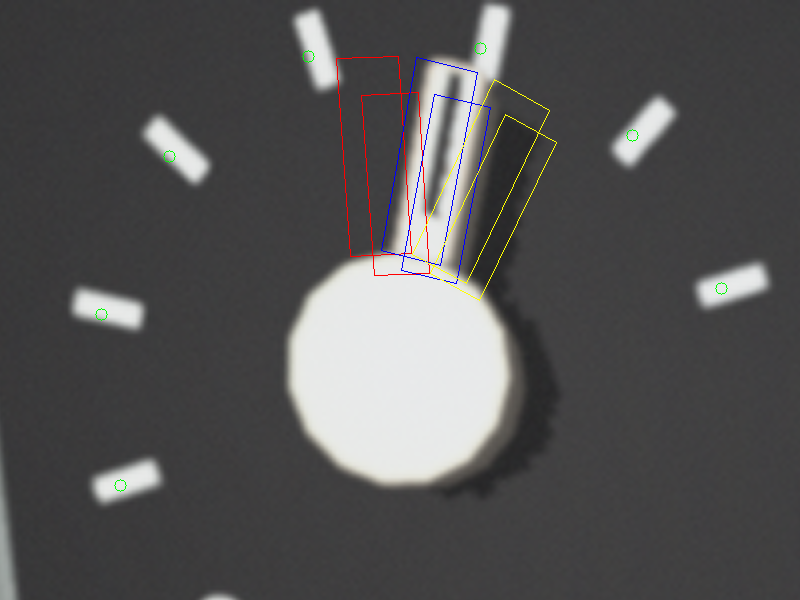

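The lever is aligned with bar 5 in all views, the button is up, the props are unmoved and the arm is clear of everything. Handing in.

```bash
python3 -c "
from workcell import workorder,get_state
print(get_state()['clock']);print(workorder.hand_in())"
```

```text
20.85
the job is handed in; nothing more can be done
None
```

I set the selector from speed 2 to speed 5 by pushing the lever click by click with the closed fingertips, then pressed the start button once and backed off. I handed the job in at 20.85 s; no verdict is given.

**Last checks:**
- **Selector:** scene and wrist pictures show the lever at the fifth bar (150° from off), with no sign of overshoot. The highest wrist force I read while pushing was about 3 N.
- **Start button:** the press stopped moving while the force rose to 17 N, so it was fully down. The push travelled about 6 mm after first contact. Afterwards its top measured about 0.093 m, as before.
- **Bowl, mug, jar, brush:** they look unmoved in the scene picture. The network positions agree within about 10 mm wherever it found them before and after. It did not find the brush in the last scene picture, nor the bowl and jar in the last top picture.
- **Arm:** the fingertips ended about 85 mm above the bowl rim, touching nothing, with wrist force at noise level.

**What disagreed:** the closed fingertips end about 30 mm behind the stated tool point. My first approach therefore passed over the lever without touching it. I found this from the wrist camera's depth, backed off and repeated it lower.

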